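# Load the bench router and shut its guard gate

### The job

Get the small router ready to run: lift the latch bar out of its catch, swing the guard gate wide open, and take the long die-cast case from the bench, still lid down, and set it lengthwise on the machine's bed, snug against the two rear pins and the side pin, reaching in under the beam without knocking the beam or spindle. Then let go of it and swing the gate shut until the latch bar has dropped back into its catch. Leave everything else on the bench and bed where it is.

Things in the scene. Friction and masses are not known exactly. Their poses are not given: they have to be found in the camera images.
- router: Bench router, fixed; base x +-150, y -190 to 170 mm about its origin, which is on the bench. z up, +y points out of its front (the gate's side), x along the front: hinge at the +x end, latch's catch at the -x end. Bed (pale board) 55 mm above the bench. Clear guard walls, inner faces at x +-107 and y -169 mm, stand to 157 mm above the bench; sill under the gate, y 160 mm, 56 mm high.
- seat (a point): Fixed point, router's axes: where the long case's centre is when it lies on the bed touching all three pins, long sides along y (router frame x -20, y 0, z 76 mm).
- rear_pins (a point): Midway between the two rear steel pins, at bed height (router frame x -20, y -65, z 55 mm; router's axes). The pins stand 15 mm either side of it along x; each 12 mm across, 22 mm high.
- side_pin (a point): Foot of the side pin, at bed height (router frame x -51, y -38, z 55 mm; router's axes): 12 mm across, 22 mm high. It touches the -x side of the seated case near its rear; a finger on that side fits in front of it, y above -30 mm.
- gantry: The router's fixed bridge, same origin and axes. Beam underside 250 and top 330 mm above the bench, y -20 to 43 mm, over the middle of the seated case: a gripper can come in only from the front, leaning 35 to 45 degrees. Uprights at x +-142 mm. Carriage (x 60 to 124 mm, down to 240 mm) and spindle (x 92, y 90 mm, 52 mm across, tip 186 mm above the bench) are parked at the +x side.
- gate (a joint): Guard gate in the router's front: clear panel in an aluminium frame, 194 mm wide, 60 to 155 mm above the bench, upright hinge at its +x edge. Angle in rad: 0 shut, grows as its free edge swings out along the router's +y, at most 1.75. The hinge has friction (0.05 N m): the gate stays where it is left.
- gate_hinge (a point): Point on the gate's hinge axis, 108 mm above the bench (router frame x 104, y 171 mm). Its axes turn with the gate: x from the free edge to the hinge, y out of the gate's outer face, z up.
- gate_edge (a point): Top of the gate's free upright edge, 155 mm above the bench, middle of the frame's 10 mm thickness, 195 mm from the hinge axis. Axes as gate_hinge.
- latch (a joint): Dark steel latch bar, 185 x 8 x 16 mm, on the gate's outer face, pivot 59 mm from the hinge, its free end reaching past the gate's free edge into the catch. Angle in rad: 0 level, grows as the free end is lifted, at most 0.5; falls back by its own weight (0.16 kg). Lifted 0.12 or more it clears the catch's 14 mm lip. When level it rests in the catch, or on its rest pin when the gate is open.
- catch (a point): Top of the lip of the steel catch on the post, 114 mm above the bench (router frame x -111, y 186 mm; router's axes); 20 mm wide. Outside the lip is a 45 degree ramp, 24 mm out: if the gate is pushed shut the free bar rides up it and drops in over the last few mm; or hold the bar up (0.15 or more), shut the gate and let the bar down.
- lift_knob (a point): Middle of the lift knob: a round rod 14 mm across standing 50 mm out of the bar along its y (outwards), with a 20 mm disc at the end. The disc begins 19 mm beyond this point, the bar's face is 29 mm behind it. 108 mm above the bench when level, 85 mm from the bar's pivot, 144 mm from the hinge axis along the gate and 36 mm out. Pinch it across, from above. Axes turn with gate and bar.
- casting_center (a point): Centre (half-way up) of the long die-cast aluminium case: 50 mm wide (its x), 118 mm long (its y), 42 mm high (its z, up), about 0.26 kg, lid down, on the bench in front of the router. Either end may go to the rear.
- square_case: A bystander: square die-cast case, 64 x 64 x 30 mm, on the bench near the long one. Origin under its centre.
- bar_end: A bystander: end of round aluminium bar, 38 mm across, 85 mm long, lying on the bench. Origin at its underside as built.
- hold_down: A bystander: loose steel step clamp, 26 x 60 mm, 26 mm high, on the router's bed at its rear, about x 65, y -95 mm in the router's frame. Origin under its centre.
- driver: A bystander: screwdriver, 190 mm, lying on the bench.
- spanner: A bystander: steel spanner, 160 mm, lying on the bench.
- tape_roll: A bystander: roll of tape, 90 mm across, 24 mm high.
- mug: A bystander: white mug, 80 mm across, 92 mm high. Origin under its centre.
- screw_jar: A bystander: glass jar with steel cap, 68 mm across, 85 mm high. Origin under its centre.
Things that resemble listed ones, but are neither listed nor needed, are in the scene too. What is shaped like the part that bears casting_center but turquoise is not meant.

How it is judged (in metres and radians):
On the way, in this order (a step that is already met when the one before it is completed fails the run):
1. the latch bar is lifted clear of its catch with the gate still shut (value of joint latch above 0.11 rad and value of joint gate below 0.1 rad), for 0.1 s.
2. the gate is swung wide open (more than 1.1 rad) (value of joint gate above 1.1 rad), for 0.1 s.
3. the long case lies on the bed, lid down, within 5 mm of touching the rear pins and the side pin, square to within 4 degrees, and is let go (x of casting_center in the frame of router between -0.026 and -0.015 m and y of casting_center in the frame of router between -0.006 and 0.005 m and z of casting_center in the frame of router between 0.071 and 0.081 m and angle between the y axis of casting_center and the y axis of router, either way round below 0.07 rad and angle between casting_center's own z axis and vertical below 0.1 rad and contact force between casting and the fingers below 0.05 N), for 0.2 s.
At the end, for the whole second after the job is handed in: The gate is shut (under 0.035 rad) with the latch bar level in its catch (under 0.03 rad), and the long case is at rest on the bed, lid down, within 5 mm of touching the rear pins and the side pin and square to within 4 degrees (value of joint gate below 0.035 rad and value of joint latch below 0.03 rad and x of casting_center in the frame of router between -0.026 and -0.015 m and y of casting_center in the frame of router between -0.006 and 0.005 m and z of casting_center in the frame of router between 0.071 and 0.081 m and angle between the y axis of casting_center and the y axis of router, either way round below 0.07 rad and angle between casting_center's own z axis and vertical below 0.1 rad and linear speed of casting below 0.02 m/s).
It fails at once if the beam or spindle is knocked (over 10 N) (contact force between gantry and anything else above 10 N).
It fails at once if a bystander is moved by more than 30 mm (distance of any of square_case, bar_end, hold_down, driver, spanner, tape_roll, mug, screw_jar from where it was at the start of the episode above 0.03 m).
It also fails if it takes over 64 s, if anything falls off the work surface, if the arm or the gripper's body presses on something with over 40 N, if the wrist force passes 120 N, or if a joint passes its speed limit or range.

### The arm

A 7-joint arm with a two-finger parallel gripper is mounted at the origin on the work surface. World frame = base frame: x ahead of the robot, y to its left, z up, the work surface at z = 0. Lengths are in m, angles in degrees, forces in N, time in s.
With the tool pointing down it reaches from about 0.425 to 0.825 m from the base axis. Payload 3.6 kg.
Tool frame: the origin (TCP) lies midway between the tips of the shut fingers; the grasp point (between the pads) lies 19 mm behind it (arm.hold_point_z is the distance from the TCP to the grasp point, in m); z points along the fingers, y is the direction in which the jaws open and shut (so a half turn about z gives the same grasp; the last joint's range is limited). The gripper opens to 85 mm and grips with 20 to 120 N. Pads are 22 mm wide; open, the fingers measure 114 mm over their backs; the gripper's body (76 mm by 85 mm) begins 54 mm behind the grasp point. The pads swing forward as they close: fully open they stand 13 mm farther back than shut.
Start: joints at [-71.305, 35.231, -0.722, 81.555, 0.464, 63.22, -2.315], TCP at [0.225, 0.61, 0.231] pointing down, gripper open.
Joint ranges: [-178.69, 178.69], [-17.37, 117.87], [-77.05, 75.6], [15.02, 138.74], [-78.02, 258.01], [0.78, 113.62], [-162.83, 162.83]. Speed limits (degrees/s): [159.86, 159.86, 180, 180, 180, 180, 180].

### API

Orientations are given as a 3x3 rotation matrix whose columns are the frame's x, y, z axes.
In Python, from cell import arm gives the robot as it stands.
- The arm moves only by the tool apply_moves, never from a script. Its argument "steps" is a list of rows, each an object with "claw": the closure in counts, from 0 (fully open) to 255 (shut); "dp": the shift along the tool's x, y, z in m, a list of three; "delta_rot": the turn, a rotation vector about the tool's x, y, z in degrees, a list of three. A call has 1 to 8 rows; each row shifts and turns the commanded pose from where the row before left it, along the tool's axes as they then stand; what a row does not reach is not made up. A row lasts 1/8 s, in which the tool goes at most 62.5 mm and 10.7 degrees, less where a joint would pass 70% of its speed; a pose out of reach is approached as far as the arm can. A call is refused whole if a number of a shift passes 0.0625 or a number of a turn 10.7, either way. A call with a gripper value outside its range is refused whole. The fingers move at their own pace and stop on an object; the grip force is fixed at half the most. Time passes only in rows, so rows that do not move let the fingers close. It gives the time, the measured TCP pose, the force and the opening at its end, in the units of the state.
- arm.sense(): the state, without advancing time (a new reading comes with each control period).
- arm.snapshot(name): name is "side" or "top" or "wrist"; returns (picture, depth): 420x560x3 uint8, blue, green, red; 420x560 float32, m along the optical axis (not along the pixel's ray), 0 where there is no reading.
- arm.get_calibration(name): a dict with "intrinsics" (3x3 intrinsics, pixels), "world_to_cam" (4x4, takes a point from world to camera coordinates); the wrist camera has in their place "hand_eye" (4x4, takes a point from camera to tool coordinates, whose origin is the TCP and whose axes are the flange's). Camera axes: x right, y down, z forward; pixel columns grow to the right and rows downward; lengths in m; the calibration is good to about 2 mm. The wrist camera is an equidistant fisheye: a pixel r from the principal point sees the ray r / f radians off the axis. A picture is of the moment at which its call begins: read the wrist's pose just before it. get_calibration takes no time and is no camera call.
- arm.hand_in(): hands the job in, once; it reports no verdict.
Trained networks look in the newest picture that a camera, given by its name, has taken for a name from the list of things; names that differ only in an ending like _2 or _b are one class to them, and where a whole thing is asked for, a point or a joint stands for the part that bears it (a point fixed in the world has none). Each returns a list of dicts, best first, with "conf" (0 to 1); they miss things now and then, are a little off and sometimes report something else, mostly with a low value. They report only what shows in the picture. A call takes as long as a camera call. They do not tell look-alikes from the thing itself.
- arm.outline_of(query, camera): "mask" (420x560 bool, what is visible of it) and "box" ([left, top, width, height] in pixels, round what is visible of it).
The state is a dict: "t": time; "q": joint angles; "qd": joint speeds; "tau": joint torques, N m; "eef_pos": TCP position; "tool_rot": TCP orientation; "wrist_force": force on the tool from outside, world axes, zero at the start; "wrist_torque": the same for the moment, N m; "opening": opening from 0.0 (shut) to 1.0 (fully open).
Only numpy, scipy, OpenCV 4.12 (cv2) and the standard library are available. Lean on these libraries where they do the work, as an engineer would, in place of code of your own. Each camera call takes 0.05 s, during which the arm holds its last target. There are 200 camera calls.

## Working session

There is one attempt and no reset: what is moved stays moved. The work goes in short steps, Python scripts to look and compute and a tool call to move; the robot and the scene stay as the last step left them, time stands still between calls to the robot, and variables do not carry over. Pictures are saved under pics/ and viewed, about 8 in all and at most 12, crops included, and the job is handed in when it is done.

Besides the shell and the picture viewer there is one more tool, called after "Call:" in YAML: its name, and indented under it one key for each argument. apply_moves: Moves the arm, as the interface text tells. Its arguments: {"type":"object","properties":{"steps":{"type":"array"}},"required":["steps"]}

```bash
mkdir -p pics; ls; python3 - <<'E'
from cell import arm
import cv2,numpy as np
s=arm.sense();print({k:np.round(v,3).tolist() for k,v in s.items()})
for n in("side","top"):
    p,d=arm.snapshot(n);cv2.imwrite(f"pics/{n}0.png",p);np.save(f"pics/{n}0d.npy",d)
    c=arm.get_calibration(n);print(n,np.round(c["intrinsics"],1).tolist(),np.round(c["world_to_cam"],3).tolist())
    for q in("router","casting_center","square_case","gate","latch","lift_knob","gantry","catch"):
        try:
            for r in arm.outline_of(q,n)[:3]: print(q,round(r["conf"],2),r["box"])
        except Exception as e: print(q,e)
print(arm.get_calibration("wrist"),arm.hold_point_z)
a=cv2.imread("pics/side0.png");b=cv2.imread("pics/top0.png")
E
```

```text
pics
{'t': 0.0, 'q': [-71.305, 35.289, -0.722, 81.645, 0.465, 63.221, -2.315], 'qd': [-0.099, 0.051, -0.002, -0.078, -0.053, -0.053, 0.024], 'tau': [0.001, -46.923, 0.259, -17.104, 0.01, 0.01, 0.0], 'eef_pos': [0.224, 0.609, 0.23], 'tool_rot': [[-0.938, 0.345, -0.001], [0.345, 0.938, -0.002], [-0.0, -0.003, -1.0]], 'wrist_force': [-0.469, 0.303, -0.227], 'wrist_torque': [0.035, -0.025, 0.018], 'opening': 1.001}
side [[397.0, 0.0, 280.1], [0.0, 397.0, 212.6], [0.0, 0.0, 1.0]] [[0.99, -0.14, -0.015, -0.468], [-0.117, -0.755, -0.645, 0.217], [0.079, 0.64, -0.764, 1.119], [0.0, 0.0, 0.0, 1.0]]
router 0.71 [204.4, 203.8, 186.4, 214.1]
casting_center 0.8 [250.4, 182.5, 17.7, 28.1]
casting_center 0.66 [196.2, 136.3, 21.7, 24.6]
casting_center 0.59 [329.3, 346.5, 18.5, 27.4]
square_case 0.91 [277.3, 175.2, 16.1, 17.4]
gate 0.8 [244.8, 246.6, 73.4, 21.9]
gate 0.62 [237.4, 246.6, 30.0, 22.1]
latch 0.41 [238.3, 249.1, 29.9, 20.9]
lift_knob 0.64 [235.6, 246.8, 33.2, 25.8]
lift_knob 0.32 [280.7, 154.0, 20.2, 9.6]
gantry 0.93 [206.7, 204.5, 180.4, 158.5]
catch 0.74 [232.7, 245.1, 87.9, 25.4]
catch
[... 544 characters left out ...]
22.9, 57.4]
gantry 0.97 [347.6, 148.8, 87.1, 151.9]
gantry 0.59 [248.3, 139.5, 29.3, 18.6]
gantry 0.52 [189.9, 226.6, 43.2, 23.5]
catch 0.72 [303.2, 149.1, 158.7, 153.9]
{'intrinsics': array([[325.1922621 ,   0.        , 279.03315159],
       [  0.        , 325.1922621 , 211.59069389],
       [  0.        ,   0.        ,   1.        ]]), 'hand_eye': array([[-3.20936932e-04, -9.55522417e-01, -2.94918307e-01,
         7.45029482e-02],
       [ 9.99999778e-01, -4.79076206e-04,  4.63963038e-04,
        -7.38391290e-04],
       [-5.84615427e-04, -2.94918093e-01,  9.55522358e-01,
        -1.42917675e-01],
       [ 0.00000000e+00,  0.00000000e+00,  0.00000000e+00,
         1.00000000e+00]])} 0.0187
```

```bash
python3 - <<'E'
import cv2
a=cv2.imread("pics/top0.png");cv2.imwrite("pics/v1.png",cv2.resize(a[110:390,80:480],(800,560),interpolation=3))
b=cv2.imread("pics/side0.png");cv2.imwrite("pics/v2.png",cv2.resize(b[100:420,140:460],(600,600),interpolation=3))
E
```

```text
(no output)
```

View pics/v1.png

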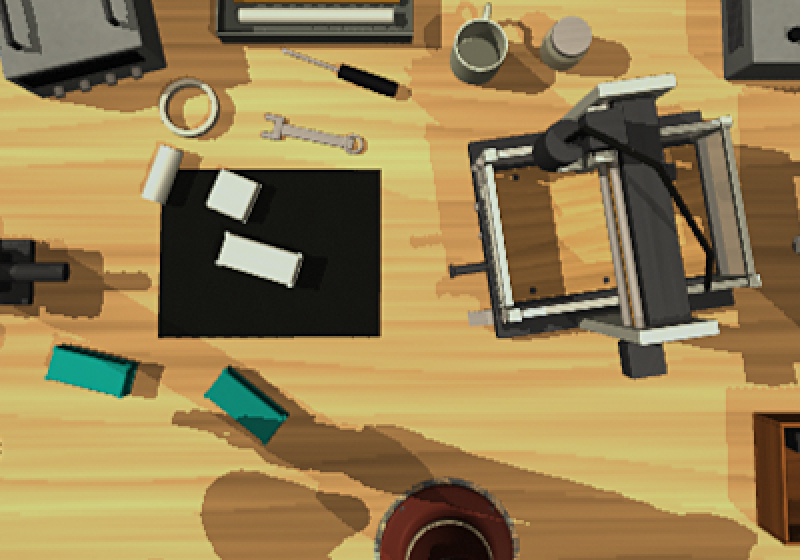

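View pics/v2.png

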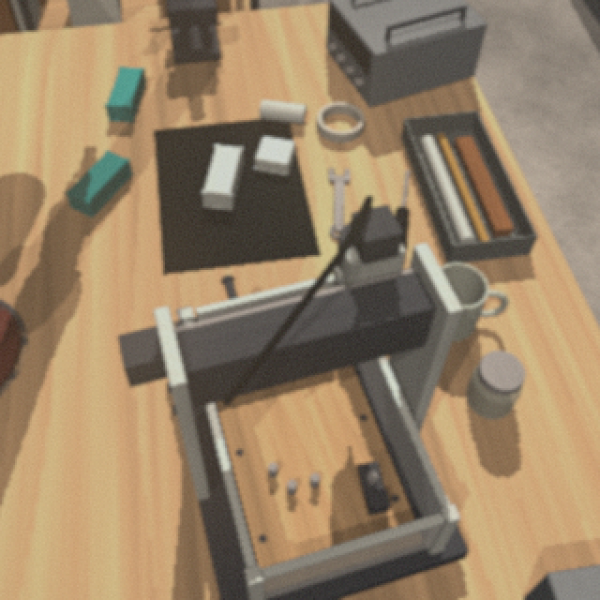

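```bash
cat > h.py <<'E'
from cell import arm
import cv2,numpy as np
def cloud(n,d):
    c=arm.get_calibration(n);K=c["intrinsics"];W=np.linalg.inv(c["world_to_cam"])
    v,u=np.mgrid[:420,:560]
    P=np.stack([(u-K[0,2])/K[0,0]*d,(v-K[1,2])/K[1,1]*d,d,np.ones_like(d)],-1)@W.T
    return P[...,:3]
def proj(n,p):
    c=arm.get_calibration(n);q=c["world_to_cam"]@np.r_[p,1];q=c["intrinsics"]@q[:3];return q[:2]/q[2]
E
python3 - <<'E'
from h import *
for n in("top","side"):
    d=np.load(f"pics/{n}0d.npy");P=cloud(n,d)
    roi=np.zeros((420,560),bool)
    if n=="top": roi[140:305,295:470]=1
    else: roi[200:420,195:395]=1
    roi&=d>0
    z=P[...,2]
    h,e=np.histogram(z[roi],np.arange(0,.4,.01));print(n,[(round(a,2),int(b)) for a,b in zip(e,h) if b>20])
    for lo,hi in((.045,.065),(.145,.165),(.32,.34)):
        m=roi&(z>lo)&(z<hi);Q=P[m][:,:2]*1000
        print(lo,m.sum(),np.median(z[m]).round(4),cv2.minAreaRect(Q.astype(np.float32)))
    # loose parts
    roi=np.zeros((420,560),bool)
    if n=="top": roi[180:260,130:250]=1
    else: roi[150:215,240:305]=1
    roi&=(z>.022)&(d>0)
    k,L,st,ce=cv2.connectedComponentsWithStats(roi.astype(np.uint8))
    for i in range(1,k):
        if st[i,4]>60:
            zz=np.median(z[L==i]);m=(L==i)&(abs(z-zz)<.006)
            print("obj",ce[i].round(),st[i,4],zz.round(4),cv2.minAreaRect((P[m][:,:2]*1000).astype(np.float32)),(P[m].mean(0)*1000).round(1))
E
```

```text
top [(np.float64(0.0), 6503), (np.float64(0.01), 79), (np.float64(0.02), 102), (np.float64(0.03), 434), (np.float64(0.04), 1257), (np.float64(0.05), 4023), (np.float64(0.06), 239), (np.float64(0.07), 228), (np.float64(0.08), 224), (np.float64(0.09), 253), (np.float64(0.1), 247), (np.float64(0.11), 590), (np.float64(0.12), 172), (np.float64(0.13), 138), (np.float64(0.14), 121), (np.float64(0.15), 1093), (np.float64(0.16), 177), (np.float64(0.23), 22), (np.float64(0.24), 34), (np.float64(0.25), 33), (np.float64(0.26), 262), (np.float64(0.27), 233), (np.float64(0.28), 117), (np.float64(0.29), 134), (np.float64(0.3), 138), (np.float64(0.31), 649), (np.float64(0.32), 1821), (np.float64(0.33), 1199), (np.float64(0.34), 415), (np.float64(0.35), 324), (np.float64(0.36), 59), (np.float64(0.37), 58), (np.float64(0.38), 159)]
0.045 4444 0.0549 ((532.6219482421875, -262.2867431640625), (413.10687255859375, 494.9873962402344), 0.578488290309906)
0.145 1323 0.1562 ((494.57421875, -229.44398498535156), (295.5207214355469, 355.08892822265625), 10.88902759552002)
0.32 3020 0.3295 ((487.16888427734375
[... 1603 characters left out ...]
2.68416595458984)
0.145 2294 0.1577 ((494.40936279296875, -229.30543518066406), (298.64385986328125, 347.97576904296875), 7.872987270355225)
0.32 4012 0.3311 ((486.2986145019531, -193.53587341308594), (298.8003234863281, 156.6370086669922), 10.607821464538574)
obj [291. 158.] 214 0.0358 ((572.290771484375, 429.5967712402344), (33.402122497558594, 85.33800506591797), 71.79688262939453) [572.3 428.3  36.6]
obj [287. 181.] 268 0.032 ((541.7810668945312, 324.3849182128906), (64.50540924072266, 62.23579788208008), 67.22449493408203) [541.5 322.3  32. ]
obj [259. 192.] 473 0.0432 ((443.2961120605469, 281.327880859375), (122.18400573730469, 50.80635070800781), 72.55372619628906) [442.3 277.5  43.5]
```

```bash
python3 - <<'E'
from h import *
for n in("top","side"):
    d=np.load(f"pics/{n}0d.npy");P=cloud(n,d)*1000
    roi=np.zeros((420,560),bool)
    if n=="top": roi[140:305,295:470]=1
    else: roi[200:420,195:395]=1
    roi&=d>0
    Q=P[roi]; yaw=np.radians(10.);o=np.array([494.,-220.])
    for it in range(6):
        R=np.array([[np.cos(yaw),-np.sin(yaw)],[np.sin(yaw),np.cos(yaw)]])
        L=(Q[:,:2]-o)@R; z=Q[:,2]
        w=(abs(z-157)<7)
        def line(m,a):  # slope of other coord along a
            return np.polyfit(L[m][:,a],L[m][:,1-a],1)
        lw=w&(abs(L[:,0]+111)<14)&(L[:,1]>-150)&(L[:,1]<150)
        rw=w&(abs(L[:,0]-111)<14)&(L[:,1]>-150)&(L[:,1]<150)
        gt=w&(abs(L[:,1]-171)<14)&(abs(L[:,0])<85)
        bk=w&(abs(L[:,1]+173)<14)&(abs(L[:,0])<95)
        bm=(abs(z-330)<6)&(abs(L[:,0])<52)&(abs(L[:,1]-11)<50)
        sl=[];
        l,r,g,b=[line(m,a) if m.sum()>15 else (np.nan,np.nan) for m,a in((lw,1),(rw,1),(gt,0),(bk,0))]
        bmr=line(bm,0)
        yb=L[bm][:,1]
        if it<5:
            yaw+=np.nanmean([-l[0],-r[0],g[0],b[0]])
            dx=np.nanmean([l[1]+111,r[1]-111]);dy=np.nanmean([g[1]-171]) if g[1]==g[1] else 0
            o=o+R@[dx,dy]
    print(n,np.degrees(yaw).round(2),o.round(1),[np.round(x,3) for x in(l,r,g,b,bmr)],[int(m.sum()) for m in(lw,rw,gt,bk,bm)],np.percentile(yb,[2,50,98]).round(1),np.median(z[bm]))
    print(' walls x pct',np.percentile(L[lw][:,0],[5,95]).round(1),np.percentile(L[rw][:,0],[5,95]).round(1),np.percentile(L[gt][:,1],[5,95]).round(1),np.percentile(L[bk][:,1],[5,95]).round(1))
    pn=(z>66)&(z<82)&(L[:,0]>-70)&(L[:,0]<10)&(L[:,1]>-85)&(L[:,1]<-20)
    print(' pins',L[pn].round(0).tolist()[:40])
    kn=(z>95)&(z<125)&(L[:,1]>188)&(L[:,1]<260)
    print(' knob',kn.sum(),Q[kn].mean(0).round(1),L[kn].mean(0).round(1),L[kn].min(0).round(1),L[kn].max(0).round(1))
E
```

```text
top 7.93 [ 492.  -232.7] [array([  -0.   , -109.725]), array([-1.00000e-03,  1.09725e+02]), array([ -0., 171.]), array([-1.00000e-03, -1.63041e+02]), array([ 0.057, 17.405])] [278, 164, 241, 202, 921] [-8.  17.8 39.8] 329.7304238835003
 walls x pct [-114.4 -105.1] [105.3 114.5] [166.2 175.6] [-166.8 -159.4]
 pins []
 knob 185 [400.9 -34.1 110.7] [-62.9 209.3] [-121.   188.3] [ 50.1 241.4]
side 7.84 [ 495.  -234.4] [array([ 1.00000e-03, -1.09492e+02]), array([ -0.   , 109.492]), array([1.00e-03, 1.71e+02]), array([   0.   , -162.865]), array([-0.035, 13.38 ])] [439, 458, 275, 410, 1112] [-8.8 12.9 39.3] 331.3062604800632
 walls x pct [-114.2 -105. ] [105.4 114.8] [166.7 176.5] [-165.4 -159.4]
 pins [[-52.0, -21.0], [-51.0, -24.0], [-48.0, -23.0], [-46.0, -24.0], [-55.0, -23.0], [-53.0, -24.0], [-51.0, -25.0], [-49.0, -25.0], [-46.0, -26.0], [-56.0, -26.0], [-54.0, -27.0], [-52.0, -27.0], [-49.0, -28.0], [-47.0, -27.0], [-55.0, -29.0], [-52.0, -29.0], [-50.0, -30.0], [-48.0, -31.0], [-55.0, -30.0], [-53.0, -32.0], [-51.0, -32.0], [-48.0, -33.0], [-55.0, -30.0], [-53.0, -32.0], [-50.0, -30.0], [-48.0, -32.0], [-4.0, -47.0], [-3.0, -49.0], [-0.0, -49.0], [-51.0, -33.0], [-8.0, -50.0], [-6.0, -50.0], [-4.0, -51.0], [-1.0, -52.0], [1.0, -52.0], [-8.0, -51.0], [-6.0, -53.0], [-4.0, -53.0], [-2.0, -53.0], [-0.0, -55.0]]
 knob 85 [411.4 -22.3 114.4] [-53.8 221.6] [-126.9  188.4] [-31.7 243.7]
```

```bash
python3 - <<'E'
from h import *
for n,o,yaw in(("top",(492.,-232.7),7.93),("side",(495,-234.4),7.85)):
    d=np.load(f"pics/{n}0d.npy");P=cloud(n,d)*1000
    roi=np.zeros((420,560),bool)
    if n=="top": roi[140:305,295:470]=1
    else: roi[200:420,195:395]=1
    roi&=d>0
    Q=P[roi]; yaw=np.radians(yaw)
    R=np.array([[np.cos(yaw),-np.sin(yaw)],[np.sin(yaw),np.cos(yaw)]])
    L=(Q[:,:2]-o)@R; z=Q[:,2]
    def H(m,a,e):
        h,_=np.histogram(L[m][:,a],e);return [(int(x),int(c)) for x,c in zip(e,h) if c>3]
    print(n,"front",H((z>145)&(z<170)&(abs(L[:,0])<85),1,np.arange(140,260,3)))
    print("rear",H((z>145)&(z<170)&(abs(L[:,0])<85),1,np.arange(-200,-120,3)))
    print("base rear",H((z>20)&(z<62)&(abs(L[:,0])<85),1,np.arange(-230,-140,4)))
    print("base front",H((z>20)&(z<66)&(abs(L[:,0])<85),1,np.arange(130,230,4)))
    print("base left",H((z>20)&(z<66)&(abs(L[:,1])<120),0,np.arange(-190,-100,4)))
    print("base right",H((z>20)&(z<66)&(abs(L[:,1])<120),0,np.arange(100,190,4)))
    print("beam",H((z>310)&(z<345)&(abs(L[:,0])<52),1,np.arange(-60,100,4)))
    m=(z>85)&(z<140)&(L[:,1]>192)&(L[:,1]<270)
    print("knob z",[(L[k].round(0).tolist(),int(z[k])) for k in np.where(m)[0][::6]])
E
```

```text
top front [(164, 29), (167, 66), (170, 68), (173, 88), (176, 6)]
rear [(-170, 8), (-167, 65), (-164, 60), (-161, 81), (-158, 85)]
base rear [(-170, 6), (-166, 71), (-162, 73), (-158, 20), (-154, 61), (-150, 56), (-146, 58)]
base front [(130, 76), (134, 72), (138, 80), (142, 74), (146, 74), (150, 27), (174, 10), (178, 31)]
base left [(-150, 31), (-146, 34), (-142, 36), (-138, 36), (-134, 73), (-130, 61), (-126, 44), (-110, 44), (-106, 62)]
base right [(100, 19), (104, 23), (108, 6), (128, 10), (132, 18), (136, 22), (140, 22), (144, 27), (148, 8)]
beam [(-12, 20), (-8, 56), (-4, 64), (0, 65), (4, 79), (8, 75), (12, 76), (16, 69), (20, 83), (24, 73), (28, 79), (32, 71), (36, 147), (40, 63), (44, 75), (48, 94), (52, 25)]
knob z [([50.0, 193.0], 112), ([-34.0, 203.0], 112), ([-33.0, 231.0], 110), ([-36.0, 214.0], 114), ([-38.0, 198.0], 117), ([-36.0, 231.0], 114), ([-38.0, 215.0], 117), ([-41.0, 198.0], 111), ([-39.0, 232.0], 116), ([-41.0, 215.0], 115), ([-44.0, 198.0], 112), ([-42.0, 232.0], 113), ([-44.0, 215.0], 111), ([-47.0, 196.0], 113), ([-45.0, 227.0], 112), ([-46.0, 239.0], 116)
[... 609 characters left out ...]
(-146, 81), (-142, 79), (-138, 80), (-134, 103), (-130, 153), (-126, 149), (-122, 149), (-118, 158), (-114, 111)]
base right [(100, 70), (104, 140), (108, 191), (112, 19)]
beam [(-12, 217), (-8, 166), (-4, 83), (0, 88), (4, 89), (8, 85), (12, 82), (16, 86), (20, 72), (24, 87), (28, 78), (32, 79), (36, 70), (40, 8), (44, 41), (48, 68), (52, 8)]
knob z [([-42.0, 244.0], 116), ([-43.0, 240.0], 117), ([-46.0, 236.0], 119), ([-49.0, 237.0], 113), ([-34.0, 232.0], 114), ([-34.0, 230.0], 114), ([-46.0, 229.0], 110), ([-45.0, 220.0], 117), ([-43.0, 218.0], 115), ([-41.0, 214.0], 115), ([-40.0, 209.0], 117), ([-38.0, 204.0], 118), ([-114.0, 226.0], 91), ([-118.0, 210.0], 107), ([-120.0, 195.0], 115)]
```

```bash
cat >> h.py <<'E'
import json,sys
from scipy.spatial.transform import Rotation as Ro, Slerp
YAW=7.9; O=np.array([.492,-.2237,0])
RR=Ro.from_euler('z',YAW,degrees=True).as_matrix()
def rw(p): return O+RR@np.array(p)/1000   # router mm -> world m
def wr(p): return RR.T@(np.array(p)-O)*1000
def tool(yawdeg,lean=0):
    "tool y along heading yawdeg; lean: tool comes from the +90deg side of it"
    s,c=np.sin(np.radians(lean)),np.cos(np.radians(lean))
    M=np.array([[0,1,0],[c,0,-s],[-s,0,-c]],float)  # cols x,y,z in frame with x=jaw dir
    return Ro.from_euler('z',yawdeg,degrees=True).as_matrix()@M
def rows(wps,claw,p=None,R=None,step=.055,ang=9.5):
    "wps: list of (pos,R,[step]); prints rows"
    s=arm.sense()
    p=np.array(s["eef_pos"]) if p is None else np.array(p);R=np.array(s["tool_rot"]) if R is None else R
    out=[]
    for w in wps:
        q,S=np.array(w[0]),w[1];st=w[2] if len(w)>2 else step
        n=max(1,int(np.ceil(np.linalg.norm(q-p)/st-1e-6)),int(np.ceil(np.degrees(Ro.from_matrix(R.T@S).magnitude())/ang-1e-6)))
        sl=Slerp([0,1],Ro.from_matrix([R,S]));A=sl(np.linspace(0,1,n+1)).as_matrix();X=np.linspace(p,q,n+1)
        for i in range(n):
            dp=A[i].T@(X[i+1]-X[i]);dr=Ro.from_matrix(A[i].T@A[i+1]).as_rotvec(degrees=True)
            out.append({"claw":claw,"dp":np.round(dp,4).tolist(),"delta_rot":np.round(dr,1).tolist()})
        p,R=q,S
    print(len(out));
    for o in out: print(json.dumps(o).replace("-0.0,","0,").replace("-0.0]","0]"))
def st():
    s=arm.sense();print("t",s["t"],"pos",np.round(s["eef_pos"],4),"router",wr(s["eef_pos"]).round(1),"open",round(s["opening"],3),"F",np.round(s["wrist_force"],1),"q",np.round(s["q"],1));return s
E
python3 - <<'E'
from h import *
rows([((.42,.28,.26),tool(0))],0)
print(rw((-40,207,108)),[x for x in dir(arm) if x[0]!='_'])
E
```

```text
8
{"claw": 0, "dp": [-0.0372, -0.0303, -0.0036], "delta_rot": [0, 0, 8.7]}
{"claw": 0, "dp": [-0.0413, -0.0243, -0.0036], "delta_rot": [0, 0, 8.7]}
{"claw": 0, "dp": [-0.0445, -0.0177, -0.0036], "delta_rot": [0, 0, 8.7]}
{"claw": 0, "dp": [-0.0467, -0.0108, -0.0036], "delta_rot": [0, 0, 8.7]}
{"claw": 0, "dp": [-0.0478, -0.0036, -0.0036], "delta_rot": [0, 0, 8.7]}
{"claw": 0, "dp": [-0.0478, 0.0037, -0.0036], "delta_rot": [0, 0, 8.7]}
{"claw": 0, "dp": [-0.0467, 0.0109, -0.0036], "delta_rot": [0, 0, 8.7]}
{"claw": 0, "dp": [-0.0445, 0.0179, -0.0036], "delta_rot": [0, 0, 8.7]}
[ 0.4239286  -0.02416232  0.108     ] ['Unreachable', 'get_calibration', 'hand_in', 'hold_point_z', 'outline_of', 'sense', 'snapshot']
```

Call:
apply_moves:
  steps:
    - {"claw":0,"dp":[-0.037,-0.03,-0.004],"delta_rot":[0,0,8.7]}
    - {"claw":0,"dp":[-0.041,-0.024,-0.004],"delta_rot":[0,0,8.7]}
    - {"claw":0,"dp":[-0.0445,-0.018,-0.004],"delta_rot":[0,0,8.7]}
    - {"claw":0,"dp":[-0.047,-0.011,-0.004],"delta_rot":[0,0,8.7]}
    - {"claw":0,"dp":[-0.048,-0.0035,-0.004],"delta_rot":[0,0,8.7]}
    - {"claw":0,"dp":[-0.048,0.0035,-0.004],"delta_rot":[0,0,8.7]}
    - {"claw":0,"dp":[-0.047,0.011,-0.004],"delta_rot":[0,0,8.7]}
    - {"claw":0,"dp":[-0.0445,0.018,-0.004],"delta_rot":[0,0,8.7]}

```text
t: 1.9
eef_pos: [0.4211, 0.2785, 0.2638]
tool_rot: [[0.001, 1.0, 0.001], [1.0, -0.001, 0.001], [0.001, 0.001, -1.0]]
wrist_force: [-0.2, -0.0, 0.0]
opening: 0.997
```

```bash
cat >> h.py <<'E'
def wcloud(name):
    s=arm.sense();p,d=arm.snapshot("wrist");cv2.imwrite(f"pics/{name}.png",p)
    c=arm.get_calibration("wrist");K=c["intrinsics"]
    v,u=np.mgrid[:420,:560];a=(u-K[0,2])/K[0,0];b=(v-K[1,2])/K[1,1];th=np.hypot(a,b)
    k=np.where(th>1e-6,np.tan(np.minimum(th,1.5))/np.maximum(th,1e-6),1)
    C=np.stack([a*k*d,b*k*d,d,np.ones_like(d)],-1)@c["hand_eye"].T
    P=C[...,:3]@np.array(s["tool_rot"]).T+s["eef_pos"]
    return p,d,P
E
python3 - <<'E'
from h import *
p,d,P=wcloud("w1")
for r in arm.outline_of("casting_center","wrist")[:4]:
    m=r["mask"]&(d>0);zz=P[m][:,2]; 
    if m.sum()<50: continue
    t=m&(abs(P[...,2]-np.median(zz))<.004)
    print(round(r["conf"],2),r["box"],np.median(zz),cv2.minAreaRect((P[t][:,:2]*1000).astype(np.float32)),P[t].mean(0),p[t].mean(0))
for q in("square_case",):
  for r in arm.outline_of(q,"wrist")[:2]:
    m=r["mask"]&(d>0);print(q,round(r["conf"],2),np.median(P[m][:,2]),cv2.minAreaRect((P[m&(P[...,2]>.02)][:,:2]*1000).astype(np.float32)))
rows([((.43,.10,.22),tool(8)),((.426,-.0245,.15),tool(7.9))],0)
rows([((.426,-.0245,.15),tool(7.9)),((.424,-.0245,.089),tool(7.9),.03)],0,p=(.43,.10,.22),R=tool(8))
st()
E
```

```text
0.88 [124.7, 0.0, 52.4, 32.1] 0.04098319633040866 ((261.9271545410156, 486.7566833496094), (32.75584411621094, 51.44881820678711), 80.61946868896484) [0.2651816  0.48689674 0.04188928] [166.79374276 186.8760139   59.19351101]
0.79 [259.8, 123.4, 73.4, 106.3] 0.04200546673329911 ((438.7089538574219, 281.01422119140625), (119.2225112915039, 51.53215789794922), 73.08445739746094) [0.43960151 0.28365375 0.04198377] [240.39571393 247.35958136 245.07425866]
0.76 [88.6, 114.8, 78.7, 101.0] 0.04177608479994829 ((222.98170471191406, 298.40631103515625), (119.00857543945312, 52.494956970214844), 51.72223663330078) [0.22678373 0.30101976 0.04202796] [165.77187807 186.30383481  59.71451983]
square_case 0.74 0.029993764650789595 ((537.5861206054688, 324.6366271972656), (62.35662078857422, 62.60380554199219), 67.45984649658203)
7
{"claw": 0, "dp": [-0.0442, 0.0021, 0.011], "delta_rot": [0.0, 0.0, -2.0]}
{"claw": 0, "dp": [-0.0443, 0.0005, 0.011], "delta_rot": [0.0, 0.0, -2.0]}
{"claw": 0, "dp": [-0.0442, -0.0011, 0.011], "delta_rot": [0.0, 0.0, -2.0]}
{"claw": 0, "dp": [-0.0442, -0.0027, 0.011], "
[... 160 characters left out ...]
ot": [0.0, 0.0, 0.0]}
{"claw": 0, "dp": [-0.0409, -0.007, 0.0233], "delta_rot": [0.0, 0.0, 0.0]}
6
{"claw": 0, "dp": [-0.0409, -0.0071, 0.0233], "delta_rot": [0.0, 0.0, 0.0]}
{"claw": 0, "dp": [-0.0409, -0.0071, 0.0233], "delta_rot": [0.0, 0.0, 0.0]}
{"claw": 0, "dp": [-0.0409, -0.007, 0.0233], "delta_rot": [0.0, 0.0, 0.0]}
{"claw": 0, "dp": [0.0001, -0.0007, 0.0203], "delta_rot": [0.0, 0.0, 0.0]}
{"claw": 0, "dp": [0.0001, -0.0007, 0.0203], "delta_rot": [0.0, 0.0, 0.0]}
{"claw": 0, "dp": [0.0001, -0.0007, 0.0203], "delta_rot": [0.0, 0.0, 0.0]}
t 2.05 pos [0.4222 0.2769 0.264 ] router [-3.000e-01  5.054e+02  2.640e+02] open 1.0 F [-0.6  0.2 -1. ] q [-50.4  21.1  20.6 102.9  -8.6  57.4 -26.7]
```

View pics/w1.png

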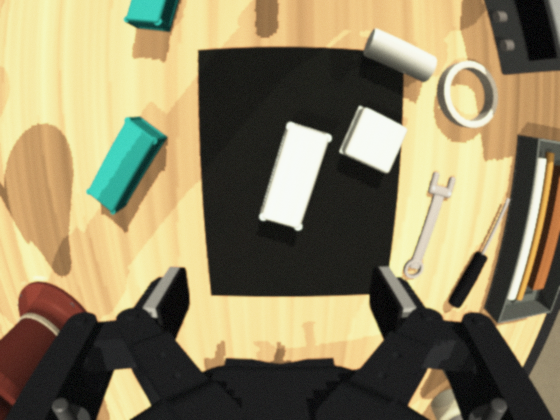

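Call:
apply_moves:
  steps:
    - {"claw":0,"dp":[-0.05,0.003,0.004],"delta_rot":[0,0,-2]}
    - {"claw":0,"dp":[-0.05,0.002,0.004],"delta_rot":[0,0,-2]}
    - {"claw":0,"dp":[-0.05,0,0.004],"delta_rot":[0,0,-2]}
    - {"claw":0,"dp":[-0.05,-0.002,0.002],"delta_rot":[0,0,-2]}
    - {"claw":0,"dp":[-0.045,-0.004,0],"delta_rot":[0,0,0]}
    - {"claw":0,"dp":[0,0,0],"delta_rot":[0,0,0]}

```text
t: 2.8
eef_pos: [0.437, 0.0324, 0.2496]
tool_rot: [[-0.137, 0.991, 0.001], [0.991, 0.137, -0.001], [-0.001, 0.0, -1.0]]
wrist_force: [-0.1, 0.6, -0.2]
opening: 1.004
```

```bash
sed -i 's/^YAW=.*/YAW=7.9; O=np.array([.491,-.223,0])/' h.py; python3 - <<'E'
from h import *
p,d,P=wcloud("w2");st()
np.save("pics/w2P.npy",P);
ok=d>0
L=(P.reshape(-1,3)-O)@RR*1000;L=L.reshape(P.shape)
def H(m,a,e):
    h,_=np.histogram(L[m][:,a],e);return [(int(x),int(c)) for x,c in zip(e,h) if c>5]
z=L[...,2]
near=ok&(abs(L[...,0])<140)&(abs(L[...,1])<260)
print("front",H(near&(z>148)&(z<165)&(abs(L[...,0])<80)&(L[...,1]>100),1,np.arange(140,200,2)))
print("left",H(near&(z>148)&(z<165)&(L[...,1]>60)&(L[...,1]<140),0,np.arange(-130,-80,2)),"right",H(near&(z>148)&(z<165)&(L[...,1]>60)&(L[...,1]<140),0,np.arange(90,130,2)))
for nm,m in (("rod",near&(z>106)&(z<125)&(L[...,1]>192)&(L[...,1]<224)&(L[...,0]>-75)&(L[...,0]<-10)),("disc",near&(z>98)&(z<125)&(L[...,1]>226)&(L[...,1]<245)&(L[...,0]>-75)&(L[...,0]<-10))):
    print(nm,m.sum(),L[m].mean(0).round(1),L[m].min(0).round(1),L[m].max(0).round(1))
m=near&(z>66)&(z<82)&(L[...,0]>-75)&(L[...,0]<20)&(L[...,1]>-90)&(L[...,1]<-10)
print("pins",m.sum(),L[m][::5].round(0).tolist()[:30])
for r in arm.outline_of("lift_knob","wrist")[:2]: print(r["conf"],r["box"])
E
```

```text
t 2.85 pos [0.4371 0.035  0.2494] router [-18.  262.9 249.4] open 1.004 F [ 0.1  0.6 -0.2] q [-25.2  16.2  23.  113.4  -8.   51.9  10.1]
front [(154, 107), (156, 270), (158, 304), (160, 294), (162, 401), (164, 658)]
left [(-114, 21), (-112, 27), (-110, 32), (-108, 37), (-106, 107), (-104, 8)] right []
rod 454 [-38.8 208.  113.6] [-46.3 192.  107.7] [-32.2 224.  116.7]
disc 199 [-38.9 229.4 112.2] [-48.6 226.1  99.2] [-29.1 231.2 119. ]
pins 0 []
0.97 [190.5, 226.0, 162.6, 62.4]
```

View pics/w2.png

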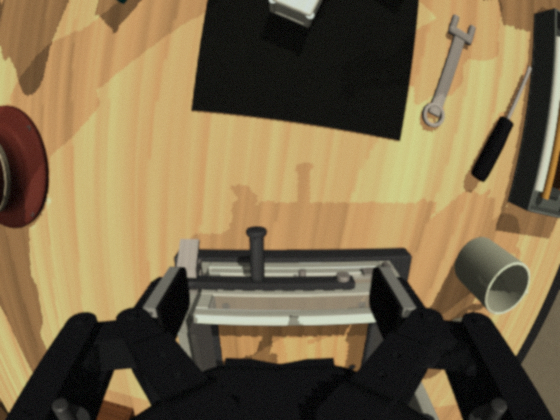

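```bash
python3 - <<'E'
from h import *
k=rw((-39,207,89));print(k)
T=tool(7.9)
rows([(k+[0,0,.08],T,.04),(k,T,.03)],0)
E
```

```text
[ 0.42391911 -0.02332488  0.089     ]
6
{"claw": 0, "dp": [-0.0191, -0.0072, 0.0267], "delta_rot": [0.0, 0, 0.1]}
{"claw": 0, "dp": [-0.0191, -0.0071, 0.0268], "delta_rot": [0.0, 0, 0.1]}
{"claw": 0, "dp": [-0.0191, -0.0071, 0.0268], "delta_rot": [0.0, 0, 0.1]}
{"claw": 0, "dp": [0.0, 0.0, 0.0267], "delta_rot": [0.0, 0.0, 0.0]}
{"claw": 0, "dp": [0.0, 0.0, 0.0267], "delta_rot": [0.0, 0.0, 0.0]}
{"claw": 0, "dp": [0.0, 0.0, 0.0267], "delta_rot": [0.0, 0.0, 0.0]}
```

Call:
apply_moves:
  steps:
    - {"claw":0,"dp":[-0.019,-0.007,0.0265],"delta_rot":[0,0,0]}
    - {"claw":0,"dp":[-0.019,-0.007,0.0265],"delta_rot":[0,0,0]}
    - {"claw":0,"dp":[-0.019,-0.007,0.0265],"delta_rot":[0,0,0]}
    - {"claw":0,"dp":[0,0,0.027],"delta_rot":[0,0,0]}
    - {"claw":0,"dp":[0,0,0.027],"delta_rot":[0,0,0]}
    - {"claw":0,"dp":[0,0,0.027],"delta_rot":[0,0,0]}
    - {"claw":0,"dp":[0,0,0],"delta_rot":[0,0,0]}

```text
t: 3.78
eef_pos: [0.4235, -0.0222, 0.0874]
tool_rot: [[-0.146, 0.989, -0.004], [0.989, 0.146, 0.001], [0.002, -0.004, -1.0]]
wrist_force: [-0.1, -0.3, -0.1]
opening: 1.002
```

```bash
python3 - <<'E'
from h import *
st()
E
```

```text
t 3.775 pos [ 0.4235 -0.0222  0.0874] router [-39.3 208.2  87.4] open 1.002 F [-0.1 -0.3 -0.1] q [-10.8  30.6  15.6 126.5 -18.9  25.3  28.3]
```

Call:
apply_moves:
  steps:
    - {"claw":255,"dp":[0,0,0],"delta_rot":[0,0,0]}
    - {"claw":255,"dp":[0,0,0],"delta_rot":[0,0,0]}
    - {"claw":255,"dp":[0,0,0],"delta_rot":[0,0,0]}
    - {"claw":255,"dp":[0,0,0],"delta_rot":[0,0,0]}
    - {"claw":255,"dp":[0,0,0],"delta_rot":[0,0,0]}
    - {"claw":255,"dp":[0,0,0],"delta_rot":[0,0,0]}

```text
t: 4.53
eef_pos: [0.4232, -0.0244, 0.0893]
tool_rot: [[-0.142, 0.99, -0.002], [0.99, 0.142, 0.001], [0.001, -0.002, -1.0]]
wrist_force: [-2.7, 0.7, 6.6]
opening: 0.141
```

Call:
apply_moves:
  steps:
    - {"claw":255,"dp":[0,0.0002,-0.007],"delta_rot":[0,0,0]}
    - {"claw":255,"dp":[0,0.0008,-0.007],"delta_rot":[0,0,0]}
    - {"claw":255,"dp":[0,0.0015,-0.007],"delta_rot":[0,0,0]}
    - {"claw":255,"dp":[0,0,0],"delta_rot":[0,0,0]}
    - {"claw":255,"dp":[0,0,0],"delta_rot":[0,0,0]}
    - {"claw":255,"dp":[0,0,0],"delta_rot":[0,0,0]}

```text
t: 5.28
eef_pos: [0.4254, -0.024, 0.1098]
tool_rot: [[-0.142, 0.99, -0.002], [0.99, 0.142, 0.001], [0.001, -0.002, -1.0]]
wrist_force: [-5.6, 0.6, 1.4]
opening: 0.144
```

```bash
python3 - <<'E'
from h import *
p,d,P=wcloud("w3");s=st()
L=(P.reshape(-1,3)-O)@RR*1000
# bar end region
m=(d.ravel()>0)&(L[:,1]>165)&(L[:,1]<182)&(L[:,0]<-60)&(L[:,0]>-135)&(L[:,2]>95)&(L[:,2]<150)
print(L[m][::12].round(0).tolist()[:25])
# arc plan: TCP about hinge
h=rw((104,171,0))[:2]; tcp=s["eef_pos"]
print("radius",np.linalg.norm(np.array(tcp[:2])-h))
wps=[];T0=np.array(s["tool_rot"])
for k in range(1,11):
    a=np.radians(-9.5*k);r=np.array([[np.cos(a),-np.sin(a)],[np.sin(a),np.cos(a)]])
    q=np.r_[h+r@(np.array(tcp[:2])-h),tcp[2]];wps.append((q,Ro.from_rotvec([0,0,a]).as_matrix()@T0))
rows(wps,255);print(wps[-1][0],wps[4][0])
E
```

```text
t 5.325 pos [ 0.4254 -0.024   0.1098] router [-37.6 206.1 109.8] open 0.137 F [-5.5 -0.2  2.3] q [-12.3  28.2  17.8 125.2 -17.4  29.   27. ]
[[-101.0, 182.0, 96.0], [-101.0, 181.0, 103.0], [-101.0, 180.0, 107.0], [-120.0, 181.0, 114.0], [-111.0, 182.0, 114.0], [-116.0, 181.0, 114.0], [-108.0, 181.0, 114.0], [-113.0, 180.0, 115.0], [-106.0, 180.0, 114.0], [-107.0, 180.0, 115.0], [-118.0, 166.0, 97.0], [-117.0, 167.0, 98.0], [-116.0, 167.0, 99.0], [-120.0, 167.0, 102.0], [-117.0, 166.0, 101.0], [-118.0, 166.0, 103.0], [-87.0, 177.0, 133.0], [-87.0, 176.0, 134.0], [-89.0, 177.0, 137.0], [-90.0, 175.0, 136.0], [-90.0, 177.0, 138.0], [-89.0, 177.0, 139.0], [-89.0, 177.0, 140.0], [-88.0, 177.0, 141.0], [-91.0, 177.0, 143.0]]
radius 0.14591350806926448
10
{"claw": 255, "dp": [0.0229, 0.0078, 0.0], "delta_rot": [0, 0.0, 9.5]}
{"claw": 255, "dp": [0.0229, 0.0078, 0.0], "delta_rot": [0, 0.0, 9.5]}
{"claw": 255, "dp": [0.0229, 0.0078, 0.0], "delta_rot": [0, 0.0, 9.5]}
{"claw": 255, "dp": [0.0229, 0.0078, 0.0], "delta_rot": [0, 0.0, 9.5]}
{"claw": 255, "dp": [0.0229, 0.0078, 0.0], "delta_rot": [0, 0.0, 9.5]}
{"claw": 255, "dp": [0.0229, 0.0078, 0.0], "delta_rot": [0, 0.0, 9.5]}
{"claw": 255, "dp": [0.0229, 0.0078, 0.0], "delta_rot": [0, 0.0, 9.5]}
{"claw": 255, "dp": [0.0229, 0.0078, 0.0], "delta_rot": [0, 0.0, 9.5]}
{"claw": 255, "dp": [0.0229, 0.0078, 0.0], "delta_rot": [0, 0.0, 9.5]}
{"claw": 255, "dp": [0.0229, 0.0078, 0.0], "delta_rot": [0, 0.0, 9.5]}
[0.5983963  0.10389532 0.10976386] [0.48375392 0.07799202 0.10976386]
```

Call:
apply_moves:
  steps:
    - {"claw":255,"dp":[0.0146,0.0044,0],"delta_rot":[0,0,6]}
    - {"claw":255,"dp":[0.0146,0.0044,0],"delta_rot":[0,0,6]}
    - {"claw":255,"dp":[0.0146,0.0044,0],"delta_rot":[0,0,6]}
    - {"claw":255,"dp":[0.0146,0.0044,0],"delta_rot":[0,0,6]}
    - {"claw":255,"dp":[0.0146,0.0044,0],"delta_rot":[0,0,6]}
    - {"claw":255,"dp":[0.0146,0.0044,0],"delta_rot":[0,0,6]}
    - {"claw":255,"dp":[0.0146,0.0044,0],"delta_rot":[0,0,6]}
    - {"claw":255,"dp":[0.0146,0.0044,0],"delta_rot":[0,0,6]}

```text
t: 6.32
eef_pos: [0.4864, 0.0796, 0.11]
tool_rot: [[0.643, 0.766, 0.002], [0.766, -0.643, 0.0], [0.001, 0.001, -1.0]]
wrist_force: [-1.5, -2.4, -1.3]
opening: 0.135
```

```bash
python3 - <<'E'
from h import *
s=st();h=rw((104,171,0))[:2];v=np.array(s["eef_pos"][:2])-h
print(np.linalg.norm(v),np.degrees(np.arctan2(v[1],v[0]))-YAW,np.degrees(np.arctan2(s["tool_rot"][1][1],s["tool_rot"][0][1]))-YAW)
E
```

```text
t 6.325 pos [0.4864 0.0796 0.11  ] router [ 37.  300.4 110. ] open 0.135 F [-1.5 -2.4 -1.3] q [-34.1  35.1  33.7 115.8 -31.2  38.  -20. ]
0.145658974440899 117.36634375180283 -47.896119535498435
```

Call:
apply_moves:
  steps:
    - {"claw":255,"dp":[0.0146,0.0044,0],"delta_rot":[0,0,6]}
    - {"claw":255,"dp":[0.0146,0.0044,0],"delta_rot":[0,0,6]}
    - {"claw":255,"dp":[0.0146,0.0044,0],"delta_rot":[0,0,6]}
    - {"claw":255,"dp":[0.0146,0.0044,0],"delta_rot":[0,0,6]}
    - {"claw":255,"dp":[0.0146,0.0044,0],"delta_rot":[0,0,6]}
    - {"claw":255,"dp":[0.0146,0.0044,0],"delta_rot":[0,0,6]}
    - {"claw":255,"dp":[0.0146,0.0044,0],"delta_rot":[0,0,6]}
    - {"claw":255,"dp":[0.0146,0.0044,0],"delta_rot":[0,0,6]}

```text
t: 7.32
eef_pos: [0.6024, 0.1031, 0.1098]
tool_rot: [[0.999, 0.035, 0.002], [0.036, -0.999, -0.003], [0.002, 0.003, -1.0]]
wrist_force: [-1.4, -3.1, -1.6]
opening: 0.144
```

Call:
apply_moves:
  steps:
    - {"claw":255,"dp":[0,-0.0015,0.009],"delta_rot":[0,0,0]}
    - {"claw":255,"dp":[0,-0.0005,0.009],"delta_rot":[0,0,0]}
    - {"claw":255,"dp":[0,0,0],"delta_rot":[0,0,0]}

```text
t: 7.7
eef_pos: [0.6003, 0.1055, 0.0911]
tool_rot: [[0.999, 0.039, -0.001], [0.039, -0.999, -0.002], [-0.001, 0.002, -1.0]]
wrist_force: [-1.3, -3.8, 1.4]
opening: 0.139
```

```bash
python3 - <<'E'
from h import *
s=st();h=rw((104,171,0))[:2];v=np.array(s["eef_pos"][:2])-h
print(np.linalg.norm(v),np.degrees(np.arctan2(v[1],v[0]))-YAW,np.degrees(np.arctan2(s["tool_rot"][1][1],s["tool_rot"][0][1]))-YAW)
E
```

```text
t 7.7 pos [0.6003 0.1055 0.0911] router [153.4 310.4  91.1] open 0.139 F [-1.3 -3.8  1.4] q [-37.9  48.8  46.2  97.8 -42.9  52.7 -61.7]
0.1478847717700117 70.47232638377425 -95.65258554308265
```

```bash
cat >> h.py <<'E'
def leanpose(c,head,along,z,lean,back=0):
    "TCP for grasp point at centre c + along, height z, drawn back by back (m)"
    T=tool(head,lean);u=np.array([-np.sin(np.radians(head)),np.cos(np.radians(head)),0])
    g=np.array([c[0],c[1],0])+u*along+[0,0,z]
    return g+T[:,2]*(.0187-back),T
E
python3 - <<'E'
from h import *
s=st();R=np.array(s["tool_rot"]);p=np.array(s["eef_pos"])
up=p+[0,0,.15]
pre=leanpose((.4387,.2812),-16.7,.008,.025,42,.11)
print(pre)
rows([(up,R),(*pre,)],56)
E
```

```text
t 7.7 pos [0.6003 0.1055 0.0911] router [153.4 310.4  91.1] open 0.139 F [-1.3 -3.8  1.4] q [-37.9  48.8  46.2  97.8 -42.9  52.7 -61.7]
(array([0.45855421, 0.34737751, 0.09284912]), array([[ 0.21355048,  0.95782249, -0.19228172],
       [ 0.71180083, -0.28736052, -0.64090835],
       [-0.66913061,  0.        , -0.74314483]]))
12
{"claw": 56, "dp": [-0.0001, 0.0001, -0.05], "delta_rot": [0.0, 0.0, 0.0]}
{"claw": 56, "dp": [-0.0001, 0.0001, -0.05], "delta_rot": [0.0, 0.0, 0.0]}
{"claw": 56, "dp": [-0.0001, 0.0001, -0.05], "delta_rot": [0.0, 0.0, 0.0]}
{"claw": 56, "dp": [-0.0147, -0.0275, 0.0164], "delta_rot": [-2.9, -4.0, -7.5]}
{"claw": 56, "dp": [-0.0098, -0.0299, 0.0159], "delta_rot": [-2.9, -4.0, -7.5]}
{"claw": 56, "dp": [-0.0046, -0.0316, 0.0148], "delta_rot": [-2.9, -4.0, -7.5]}
{"claw": 56, "dp": [0.0006, -0.0326, 0.0133], "delta_rot": [-2.9, -4.0, -7.5]}
{"claw": 56, "dp": [0.0058, -0.0328, 0.0115], "delta_rot": [-2.9, -4.0, -7.5]}
{"claw": 56, "dp": [0.0108, -0.0323, 0.0092], "delta_rot": [-2.9, -4.0, -7.5]}
{"claw": 56, "dp": [0.0155, -0.0309, 0.0067], "delta_rot": [-2.9, -4.0, -7.5]}
{"claw": 56, "dp": [0.0198, -0.0289, 0.004], "delta_rot": [-2.9, -4.0, -7.5]}
{"claw": 56, "dp": [0.0236, -0.0261, 0.0011], "delta_rot": [-2.9, -4.0, -7.5]}
```

Call:
apply_moves:
  steps:
    - {"claw":0,"dp":[0,0,0],"delta_rot":[0,0,0]}
    - {"claw":0,"dp":[0,0,0],"delta_rot":[0,0,0]}
    - {"claw":0,"dp":[0,0,0],"delta_rot":[0,0,0]}
    - {"claw":0,"dp":[0,0,-0.02],"delta_rot":[0,0,0]}
    - {"claw":0,"dp":[0,0,-0.05],"delta_rot":[0,0,0]}
    - {"claw":0,"dp":[0,0,-0.05],"delta_rot":[0,0,0]}
    - {"claw":0,"dp":[0,0,-0.04],"delta_rot":[0,0,0]}

```text
t: 8.57
eef_pos: [0.6015, 0.1059, 0.2557]
tool_rot: [[0.999, 0.038, 0.004], [0.038, -0.999, 0.0], [0.004, -0.0, -1.0]]
wrist_force: [-0.3, 0.8, 0.5]
opening: 0.998
```

```bash
python3 - <<'E'
from h import *
st()
pre=leanpose((.4387,.2812),-16.7,.008,.025,42,.11)
rows([pre],56)
E
```

```text
t 8.575 pos [0.6015 0.1059 0.2557] router [154.6 310.6 255.7] open 0.998 F [-0.3  0.8  0.5] q [-41.6  39.1  54.2  87.7 -33.   70.1 -70. ]
9
{"claw": 56, "dp": [-0.0149, -0.0274, 0.018], "delta_rot": [-2.9, -4.1, -7.5]}
{"claw": 56, "dp": [-0.0099, -0.0299, 0.0175], "delta_rot": [-2.9, -4.1, -7.5]}
{"claw": 56, "dp": [-0.0046, -0.0317, 0.0164], "delta_rot": [-2.9, -4.1, -7.5]}
{"claw": 56, "dp": [0.0008, -0.0328, 0.015], "delta_rot": [-2.9, -4.1, -7.5]}
{"claw": 56, "dp": [0.0061, -0.033, 0.0131], "delta_rot": [-2.9, -4.1, -7.5]}
{"claw": 56, "dp": [0.0113, -0.0325, 0.0108], "delta_rot": [-2.9, -4.1, -7.5]}
{"claw": 56, "dp": [0.0161, -0.0312, 0.0082], "delta_rot": [-2.9, -4.1, -7.5]}
{"claw": 56, "dp": [0.0206, -0.0291, 0.0054], "delta_rot": [-2.9, -4.1, -7.5]}
{"claw": 56, "dp": [0.0245, -0.0263, 0.0024], "delta_rot": [-2.9, -4.1, -7.5]}
```

Call:
apply_moves:
  steps:
    - {"claw":56,"dp":[-0.015,-0.0275,0.018],"delta_rot":[-2.9,-4.1,-7.5]}
    - {"claw":56,"dp":[-0.01,-0.03,0.0175],"delta_rot":[-2.9,-4.1,-7.5]}
    - {"claw":56,"dp":[-0.0045,-0.0315,0.0165],"delta_rot":[-2.9,-4.1,-7.5]}
    - {"claw":56,"dp":[0.001,-0.033,0.015],"delta_rot":[-2.9,-4.1,-7.5]}
    - {"claw":56,"dp":[0.006,-0.033,0.013],"delta_rot":[-2.9,-4.1,-7.5]}
    - {"claw":56,"dp":[0.0115,-0.0325,0.011],"delta_rot":[-2.9,-4.1,-7.5]}
    - {"claw":56,"dp":[0.016,-0.031,0.008],"delta_rot":[-2.9,-4.1,-7.5]}
    - {"claw":56,"dp":[0.0205,-0.029,0.0055],"delta_rot":[-2.9,-4.1,-7.5]}

```text
t: 9.57
eef_pos: [0.4742, 0.3221, 0.1081]
tool_rot: [[0.348, 0.911, -0.222], [0.705, -0.411, -0.579], [-0.618, 0.045, -0.785]]
wrist_force: [0.7, -0.1, -0.4]
opening: 0.779
```

```bash
python3 - <<'E'
from h import *
st()
pre=leanpose((.4387,.2812),-16.7,.008,.025,42,.11)
rows([pre],56)
E
```

```text
t 9.575 pos [0.4742 0.3221 0.1081] router [ 58.3 542.3 108.1] open 0.779 F [ 0.7 -0.1 -0.4] q [-62.3  59.5  39.3  75.2 -10.   85.4 -51.3]
1
{"claw": 56, "dp": [0.0218, -0.0253, 0.0008], "delta_rot": [-2.9, -3.6, -7.4]}
```

Opening is linear in the claw count (0.78 at 56). Finish the pre-grasp and check with the wrist camera.

Call:
apply_moves:
  steps:
    - {"claw":56,"dp":[0.022,-0.0255,0.001],"delta_rot":[-2.9,-3.6,-7.4]}
    - {"claw":56,"dp":[0,0,0],"delta_rot":[0,0,0]}

```text
t: 9.82
eef_pos: [0.4546, 0.3516, 0.0891]
tool_rot: [[0.207, 0.959, -0.194], [0.715, -0.284, -0.639], [-0.668, -0.006, -0.744]]
wrist_force: [0.1, 0.4, -0.3]
opening: 0.782
```

```bash
python3 - <<'E'
from h import *
p,d,P=wcloud("w4");s=st();print(np.round(s["tool_rot"],3).tolist())
ref=np.array([.4387,.2812])
for r in arm.outline_of("casting_center","wrist")[:3]:
    m=r["mask"]&(d>0)&(abs(P[...,2]-.042)<.004)
    if m.sum()>50: print(round(r["conf"],2),r["box"],m.sum(),np.median(P[m][:,2]),cv2.minAreaRect((P[m][:,:2]*1000).astype(np.float32)))
m=(d>0)&(abs(P[...,2]-.042)<.004)&(np.hypot(P[...,0]-ref[0],P[...,1]-ref[1])<.075)
print(m.sum(),cv2.minAreaRect((P[m][:,:2]*1000).astype(np.float32)))
g=leanpose((.4387,.2812),-16.7,.008,.025,42,.0)
rows([g],56,step=.025)
cv2.imwrite("pics/v4.png",p)
E
```

```text
t 9.875 pos [0.457  0.3485 0.0912] router [ 44.9 570.7  91.2] open 0.78 F [ 0.2 -0.6 -0.2] q [-64.8  62.1  37.2  73.   -7.6  87.2 -48.5]
[[0.214, 0.958, -0.193], [0.712, -0.288, -0.64], [-0.669, -0.001, -0.744]]
0.96 [39.9, 189.3, 70.0, 91.3] 1737 0.04205939873879837 ((223.2243194580078, 298.4086608886719), (120.32267761230469, 51.7597541809082), 51.616695404052734)
0.88 [243.4, 154.0, 89.0, 118.7] 4669 0.04204556063039795 ((439.44281005859375, 281.6496887207031), (119.63762664794922, 51.50027084350586), 72.83890533447266)
4678 ((439.43048095703125, 281.20587158203125), (120.39488220214844, 51.50670623779297), 72.9637222290039)
5
{"claw": 56, "dp": [0.0001, 0, 0.0218], "delta_rot": [0, 0, -0.1]}
{"claw": 56, "dp": [0.0001, 0, 0.0218], "delta_rot": [0, 0, -0.1]}
{"claw": 56, "dp": [0.0001, 0, 0.0218], "delta_rot": [0, 0, -0.1]}
{"claw": 56, "dp": [0.0001, -0.0001, 0.0218], "delta_rot": [0, 0, -0.1]}
{"claw": 56, "dp": [0.0001, -0.0001, 0.0218], "delta_rot": [0, 0, -0.1]}
```

View pics/v4.png

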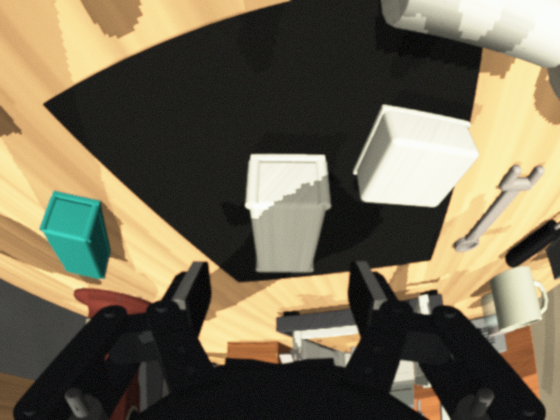

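Call:
apply_moves:
  steps:
    - {"claw":56,"dp":[0,0.0007,0.022],"delta_rot":[0,0,-0.3]}
    - {"claw":56,"dp":[0,0,0.022],"delta_rot":[0,0,0]}
    - {"claw":56,"dp":[0,0,0.022],"delta_rot":[0,0,0]}
    - {"claw":56,"dp":[0,0,0.022],"delta_rot":[0,0,0]}
    - {"claw":56,"dp":[0,0,0.021],"delta_rot":[0,0,0]}
    - {"claw":56,"dp":[0,0,0],"delta_rot":[0,0,0]}
    - {"claw":56,"dp":[0,0,0],"delta_rot":[0,0,0]}

```text
t: 10.8
eef_pos: [0.439, 0.2764, 0.012]
tool_rot: [[0.215, 0.957, -0.194], [0.713, -0.29, -0.638], [-0.667, -0.002, -0.745]]
wrist_force: [-0.3, -0.0, 0.6]
opening: 0.778
```

```bash
python3 - <<'E'
from h import *
s=st();g=leanpose((.4394,.2814),-17,.008,.025,42,.0);print(g[0],np.round(g[1].T@(g[0]-s["eef_pos"]),4))
E
```

```text
t 10.8 pos [0.439  0.2764 0.012 ] router [ 17.2 501.8  12. ] open 0.778 F [-0.3 -0.   0.6] q [-63.8  64.2  36.1  86.6  -8.5  71.4 -46.9]
[0.4380806  0.27708444 0.01110319] [ 0.0009 -0.0011  0.0004]
```

Within ~1 mm. Close and lift slightly.

Call:
apply_moves:
  steps:
    - {"claw":255,"dp":[0,-0.001,0],"delta_rot":[0,0,0]}
    - {"claw":255,"dp":[0,0,0],"delta_rot":[0,0,0]}
    - {"claw":255,"dp":[0,0,0],"delta_rot":[0,0,0]}
    - {"claw":255,"dp":[0,0,0],"delta_rot":[0,0,0]}
    - {"claw":255,"dp":[0,0,0],"delta_rot":[0,0,0]}

```text
t: 11.42
eef_pos: [0.4376, 0.2775, 0.0116]
tool_rot: [[0.213, 0.958, -0.193], [0.714, -0.287, -0.639], [-0.667, -0.002, -0.745]]
wrist_force: [1.5, 2.5, 6.0]
opening: 0.575
```

```bash
python3 - <<'E'
from h import *
s=st();T=np.array(s["tool_rot"]);p=np.array(s["eef_pos"])
print(np.round(T,3).tolist(), "grasp z",(p-T[:,2]*.0187)[2])
np.savez("grip.npz",p=p,T=T)
rows([(p+[0,0,.14],T,.035)],255)
E
```

```text
t 11.425 pos [0.4376 0.2775 0.0116] router [ 15.9 503.1  11.6] open 0.575 F [1.5 2.5 6. ] q [-64.   64.2  36.1  86.7  -8.5  71.4 -46.9]
[[0.213, 0.958, -0.193], [0.714, -0.287, -0.639], [-0.667, -0.002, -0.745]] grasp z 0.025530724385459738
4
{"claw": 255, "dp": [-0.0234, -0.0001, -0.0261], "delta_rot": [0.0, 0.0, 0.0]}
{"claw": 255, "dp": [-0.0234, -0.0001, -0.0261], "delta_rot": [0.0, 0.0, 0.0]}
{"claw": 255, "dp": [-0.0234, -0.0001, -0.0261], "delta_rot": [0.0, 0.0, 0.0]}
{"claw": 255, "dp": [-0.0234, -0.0001, -0.0261], "delta_rot": [0.0, 0.0, 0.0]}
```

Call:
apply_moves:
  steps:
    - {"claw":255,"dp":[-0.0235,0,-0.026],"delta_rot":[0,0,0]}
    - {"claw":255,"dp":[-0.0235,0,-0.026],"delta_rot":[0,0,0]}
    - {"claw":255,"dp":[-0.0235,0,-0.026],"delta_rot":[0,0,0]}
    - {"claw":255,"dp":[-0.0235,0,-0.026],"delta_rot":[0,0,0]}

```text
t: 11.92
eef_pos: [0.4361, 0.2768, 0.1503]
tool_rot: [[0.21, 0.958, -0.197], [0.714, -0.288, -0.638], [-0.668, -0.006, -0.744]]
wrist_force: [0.4, 0.2, -4.6]
opening: 0.578
```

```bash
cat >> h.py <<'E'
G=None
def seatpose(x,y,z,lean=None):
    "tool pose that puts the held case centre at router (x,y,z) mm, square"
    g=np.load("grip.npz");p,T=g["p"],g["T"]
    yc=T[:,1].copy();yc[2]=0;yc/=np.linalg.norm(yc)          # case x = jaw axis
    C=np.stack([yc,np.cross([0,0,1],yc),[0,0,1]],1)
    c=np.array([.4394,.2814,.021]);c=c-yc*((c-p)@yc)          # centred in the jaws
    return rw((x,y,z))+RR@C.T@(p-c),RR@C.T@T
E
python3 - <<'E'
from h import *
s=st()
w=[seatpose(-16,340,150),seatpose(-16,240,110)]
for q in w: print(q[0])
rows(w,255)
E
```

```text
t 11.925 pos [0.4361 0.2768 0.1503] router [ 14.3 502.6 150.3] open 0.578 F [ 0.4  0.2 -4.6] q [-65.6  53.6  39.7  84.9  -3.8  82.9 -44.7]
[0.42900497 0.10736353 0.14060641]
[0.44274942 0.00831258 0.10060641]
6
{"claw": 255, "dp": [-0.029, 0.0105, 0.0292], "delta_rot": [-4.2, 0, -4.5]}
{"claw": 255, "dp": [-0.0296, 0.006, 0.0298], "delta_rot": [-4.2, 0, -4.5]}
{"claw": 255, "dp": [-0.0299, 0.0015, 0.0301], "delta_rot": [-4.2, 0, -4.5]}
{"claw": 255, "dp": [-0.0299, -0.003, 0.03], "delta_rot": [-4.2, 0, -4.5]}
{"claw": 255, "dp": [-0.0239, 0.0, 0.0483], "delta_rot": [0.0, 0.0, 0.0]}
{"claw": 255, "dp": [-0.0239, 0.0, 0.0483], "delta_rot": [0.0, 0.0, 0.0]}
```

Call:
apply_moves:
  steps:
    - {"claw":255,"dp":[-0.029,0.0105,0.029],"delta_rot":[-4.2,0,-4.5]}
    - {"claw":255,"dp":[-0.0295,0.006,0.03],"delta_rot":[-4.2,0,-4.5]}
    - {"claw":255,"dp":[-0.03,0.0015,0.03],"delta_rot":[-4.2,0,-4.5]}
    - {"claw":255,"dp":[-0.03,-0.003,0.03],"delta_rot":[-4.2,0,-4.5]}
    - {"claw":255,"dp":[-0.024,0,0.048],"delta_rot":[0,0,0]}
    - {"claw":255,"dp":[-0.024,0,0.048],"delta_rot":[0,0,0]}
    - {"claw":255,"dp":[0,0,0],"delta_rot":[0,0,0]}

```text
t: 12.8
eef_pos: [0.4407, 0.0035, 0.1015]
tool_rot: [[-0.095, 0.992, 0.086], [0.735, 0.128, -0.665], [-0.671, -0.0, -0.742]]
wrist_force: [0.8, 0.8, -3.2]
opening: 0.576
```

```bash
python3 - <<'E'
from h import *
p,d,P=wcloud("w5");s=st()
q=seatpose(-16,240,110);print(q[0],(q[1].T@(q[0]-s["eef_pos"])*1000).round(1),Ro.from_matrix(np.array(s["tool_rot"]).T@q[1]).as_rotvec(degrees=True).round(2))
L=((P.reshape(-1,3)-O)@RR*1000);ok=d.ravel()>0
T=np.array(s["tool_rot"])
m=ok&(abs(L[:,0]+16)<30)&(abs(L[:,1]-240)<75)&(abs(L[:,2]-131)<10)
print(m.sum(),L[m][:,2].mean() if m.any() else 0,cv2.minAreaRect(L[m][:,:2].astype(np.float32)) if m.any() else 0)
n=ok&(L[:,2]>62)&(L[:,2]<84)&(L[:,0]>-75)&(L[:,0]<20)&(L[:,1]>-85)&(L[:,1]<-15)
print("pins",n.sum(),L[n].round(0).tolist()[::max(1,n.sum()//30)])
E
```

```text
t 12.85 pos [0.4422 0.0062 0.1013] router [-16.8 233.7 101.3] open 0.574 F [ 0.3 -0.1 -3. ] q [-57.4  47.7  44.5 123.5  18.8  30.6 -30.4]
[0.44274942 0.00831258 0.10060641] [ 2.   0.8 -0.9] [-0.02  0.13 -0.34]
13351 129.62579194242505 ((-16.153350830078125, 237.09671020507812), (117.1221923828125, 59.969696044921875), 89.7543716430664)
pins 0 []
```

View pics/w5.png

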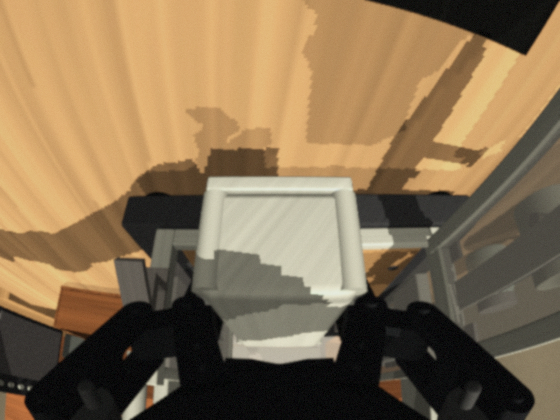

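```bash
python3 - <<'E'
from h import *
rows([seatpose(-16,12,92)],255,step=.04)
E
```

```text
6
{"claw": 255, "dp": [-0.0259, 0.0003, 0.0275], "delta_rot": [0, 0.0, -0.1]}
{"claw": 255, "dp": [-0.0259, 0.0003, 0.0275], "delta_rot": [0, 0.0, -0.1]}
{"claw": 255, "dp": [-0.0259, 0.0002, 0.0275], "delta_rot": [0, 0.0, -0.1]}
{"claw": 255, "dp": [-0.0259, 0.0002, 0.0275], "delta_rot": [0, 0.0, -0.1]}
{"claw": 255, "dp": [-0.0259, 0.0002, 0.0275], "delta_rot": [0, 0.0, -0.1]}
{"claw": 255, "dp": [-0.026, 0.0002, 0.0275], "delta_rot": [0, 0.0, -0.1]}
```

Call:
apply_moves:
  steps:
    - {"claw":255,"dp":[-0.026,0.0003,0.0275],"delta_rot":[0,0,-0.1]}
    - {"claw":255,"dp":[-0.026,0.0003,0.0275],"delta_rot":[0,0,-0.1]}
    - {"claw":255,"dp":[-0.026,0.0002,0.0275],"delta_rot":[0,0,0]}
    - {"claw":255,"dp":[-0.026,0.0002,0.0275],"delta_rot":[0,0,0]}

```text
t: 13.35
eef_pos: [0.467, -0.1404, 0.089]
tool_rot: [[-0.106, 0.99, 0.098], [0.737, 0.144, -0.66], [-0.667, 0.002, -0.745]]
wrist_force: [0.3, 1.5, -3.0]
opening: 0.58
```

Call:
apply_moves:
  steps:
    - {"claw":255,"dp":[-0.026,0.0002,0.0275],"delta_rot":[0,0,0]}
    - {"claw":255,"dp":[-0.026,0.0002,0.0275],"delta_rot":[0,0,0]}
    - {"claw":255,"dp":[0,0,0],"delta_rot":[0,0,0]}
    - {"claw":255,"dp":[0,0,0],"delta_rot":[0,0,0]}

```text
t: 13.85
eef_pos: [0.4773, -0.2144, 0.0829]
tool_rot: [[-0.105, 0.99, 0.096], [0.737, 0.142, -0.66], [-0.667, 0.001, -0.745]]
wrist_force: [0.2, 0.9, -3.2]
opening: 0.577
```

```bash
python3 - <<'E'
from h import *
s=st()
q=seatpose(-16,12,92);print((q[1].T@(q[0]-s["eef_pos"])*1000).round(1),Ro.from_matrix(np.array(s["tool_rot"]).T@q[1]).as_rotvec(degrees=True).round(2))
for n in("side","top"):
    p,d=arm.snapshot(n);cv2.imwrite(f"pics/{n}1.png",p);np.save(f"pics/{n}1d.npy",d)
a=cv2.imread("pics/side1.png")[200:420,190:410];b=cv2.imread("pics/top1.png")[130:310,290:470]
cv2.imwrite("pics/v5.png",np.hstack([cv2.resize(a,(400,400),interpolation=2),cv2.resize(b,(400,400),interpolation=2)]))
E
```

```text
t 13.85 pos [ 0.4773 -0.2144  0.0829] router [-12.4  10.4  82.9] open 0.577 F [ 0.2  0.9 -3.2] q [-32.3  52.5  50.6 126.5  30.9   6.4 -21. ]
[-1.8 -3.6  2. ] [ 0.34 -0.01  0.07]
```

View pics/v5.png

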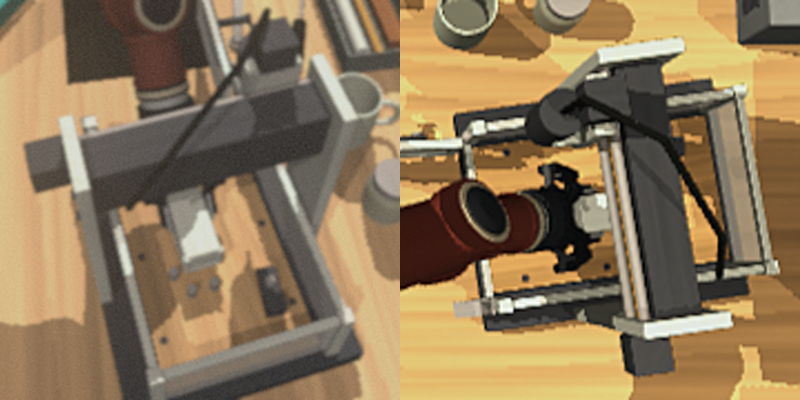

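```bash
cat >> h.py <<'E'
def sidecase(name,zc):
    "case top seen by the side camera, in the router frame as that camera sees it"
    d=np.load(f"pics/{name}d.npy");P=cloud("side",d)*1000
    a=np.radians(7.85);R=np.array([[np.cos(a),-np.sin(a)],[np.sin(a),np.cos(a)]])
    L=P.copy();L[...,:2]=(P[...,:2]-[493.6,-224.5])@R
    ok=(d>0)&(abs(L[...,0]+20)<45)&(L[...,1]>-85)&(L[...,1]<60)
    m=ok&(abs(L[...,2]-zc)<5)
    Q=L[m]
    yr=[]; 
    for lo in range(-70,0,10):
        pass
    near=Q[Q[:,1]<Q[:,1].min()+40]
    ed=[]
    y0=np.percentile(Q[:,1],1)
    b=np.arange(y0+4,y0+44,5);lx=[];rx=[];
    for y in b:
        k=abs(Q[:,1]-y)<3
        if k.sum()>4: lx.append((y,Q[k][:,0].min()));rx.append((y,Q[k][:,0].max()))
    lx,rx=np.array(lx),np.array(rx)
    print("n",m.sum(),"z",np.median(Q[:,2]).round(1),"rear edge y",np.percentile(Q[:,1],[1,5]).round(1),"left",np.median(lx[:,1]).round(1),"right",np.median(rx[:,1]).round(1),"slopes deg",np.degrees([np.polyfit(*lx.T,1)[0],np.polyfit(*rx.T,1)[0]]).round(1))
    # pin tops
    pn=(d>0)&(abs(L[...,2]-77.5)<3)&(L[...,0]>-70)&(L[...,0]<15)&(L[...,1]<-20)&(L[...,1]>-85)
    k,lab,stt,ce=cv2.connectedComponentsWithStats(pn.astype(np.uint8))
    for i in range(1,k):
        if stt[i,4]>4: print(" pin",stt[i,4],L[lab==i].mean(0).round(1))
E
python3 - <<'E'
from h import *
sidecase("side1",114)
sidecase("side0",77)
rows([seatpose(-17,10,81)],255,step=.012)
E
```

```text
n 843 z 114.5 rear edge y [-41.3 -38.6] left -36.2 right 11.5 slopes deg [ 1.8 -1.9]
 pin 16 [ -5.4 -41.5  78.2]
 pin 18 [-50.6 -36.7  77.8]
 pin 7 [-24.3 -41.   77.3]
 pin 24 [ -4.2 -63.7  77.4]
 pin 26 [-34.6 -64.1  77.4]
n 75 z 78.5 rear edge y [-68.9 -68.6] left -47.4 right -22.4 slopes deg [ -34.4 -104.8]
 pin 21 [-51.  -37.3  78.4]
 pin 24 [ -4.7 -63.8  77.8]
 pin 22 [-34.5 -64.3  78. ]
2
{"claw": 255, "dp": [0.002, -0.0023, 0.0059], "delta_rot": [0.2, 0, 0.1]}
{"claw": 255, "dp": [0.0019, -0.0023, 0.0059], "delta_rot": [0.2, 0, 0.1]}
```

```bash
cat >> h.py <<'E'
def dl(*moves):
    T=np.array(arm.sense()["tool_rot"])
    for m in moves: print(m,np.round(T.T@(RR@np.array(m,float))/1000,4).tolist())
E
python3 - <<'E'
from h import *
dl((-3,-5,0),(0,0,-8),(0,0,-4),(0,0,-2),(0,-4,0),(0,-2,0),(-2,0,0),(0,-10,0))
E
```

```text
(-3, -5, 0) [-0.0037, -0.003, 0.0033]
(0, 0, -8) [0.0053, -0.0, 0.006]
(0, 0, -4) [0.0027, -0.0, 0.003]
(0, 0, -2) [0.0013, -0.0, 0.0015]
(0, -4, 0) [-0.003, -0.0, 0.0027]
(0, -2, 0) [-0.0015, -0.0, 0.0013]
(-2, 0, 0) [0.0, -0.002, -0.0]
(0, -10, 0) [-0.0074, -0.0001, 0.0067]
```

Call:
apply_moves:
  steps:
    - {"claw":255,"dp":[-0.0037,-0.003,0.0033],"delta_rot":[0.3,0,0]}
    - {"claw":255,"dp":[0.0053,0,0.006],"delta_rot":[0,0,0]}
    - {"claw":255,"dp":[0.0027,0,0.003],"delta_rot":[0,0,0]}
    - {"claw":255,"dp":[0.0013,0,0.0015],"delta_rot":[0,0,0]}
    - {"claw":255,"dp":[0,0,0],"delta_rot":[0,0,0]}
    - {"claw":255,"dp":[0,0,0],"delta_rot":[0,0,0]}

```text
t: 14.7
eef_pos: [0.4742, -0.2216, 0.0698]
tool_rot: [[-0.102, 0.991, 0.089], [0.736, 0.136, -0.663], [-0.669, -0.002, -0.743]]
wrist_force: [-0.3, 0.5, -3.5]
opening: 0.58
```

```bash
python3 - <<'E'
from h import *
p,d=arm.snapshot("side");np.save("pics/side2d.npy",d);st();sidecase("side2",99)
E
```

```text
t 14.75 pos [ 0.4742 -0.2216  0.0699] router [-16.5   3.7  69.9] open 0.579 F [ 0.3 -0.3 -3.2] q [-31.4  54.6  50.7 126.8  30.8   4.3 -21.6]
n 879 z 101.2 rear edge y [-48.1 -45.3] left -39.9 right 7.5 slopes deg [ 3.4 -1.4]
 pin 21 [-51.1 -36.8  77.7]
 pin 5 [  3.5 -47.9  77.7]
 pin 10 [-15.2 -47.4  77.7]
 pin 22 [ -4.2 -63.8  78. ]
 pin 25 [-34.5 -64.1  77.9]
```

Call:
apply_moves:
  steps:
    - {"claw":255,"dp":[0.0013,0,0.0015],"delta_rot":[0,0,0]}
    - {"claw":255,"dp":[0.0007,0,0.0007],"delta_rot":[0,0,0]}
    - {"claw":255,"dp":[0,0,0],"delta_rot":[0,0,0]}

```text
t: 15.12
eef_pos: [0.4742, -0.2215, 0.0667]
tool_rot: [[-0.103, 0.991, 0.089], [0.736, 0.136, -0.663], [-0.669, -0.002, -0.743]]
wrist_force: [-0.8, -1.1, -3.3]
opening: 0.576
```

Call:
apply_moves:
  steps:
    - {"claw":255,"dp":[-0.0022,0,0.002],"delta_rot":[0,0,0]}
    - {"claw":255,"dp":[-0.0022,0,0.002],"delta_rot":[0,0,0]}
    - {"claw":255,"dp":[-0.0015,0,0.0013],"delta_rot":[0,0,0]}
    - {"claw":255,"dp":[0,0,0],"delta_rot":[0,0,0]}

```text
t: 15.62
eef_pos: [0.4751, -0.2297, 0.0668]
tool_rot: [[-0.102, 0.991, 0.089], [0.736, 0.135, -0.663], [-0.669, -0.002, -0.743]]
wrist_force: [-1.1, 0.9, -4.2]
opening: 0.581
```

```bash
python3 - <<'E'
from h import *
p,d=arm.snapshot("side");np.save("pics/side3d.npy",d);st();sidecase("side3",98)
E
```

```text
t 15.675 pos [ 0.4751 -0.2295  0.0667] router [-16.6  -4.3  66.7] open 0.577 F [-0.3 -0.4 -2.9] q [-30.4  55.2  50.8 126.7  31.2   3.4 -21.5]
n 964 z 98.3 rear edge y [-55.6 -52.5] left -40.6 right 6.9 slopes deg [ 0.9 -2.4]
 pin 20 [-50.9 -37.1  77.6]
 pin 37 [ -4.8 -60.7  77.7]
 pin 25 [-34.4 -62.5  78. ]
```

Call:
apply_moves:
  steps:
    - {"claw":255,"dp":[-0.0015,0,0.0013],"delta_rot":[0,0,0]}
    - {"claw":255,"dp":[-0.0011,0,0.001],"delta_rot":[0,0,0]}
    - {"claw":255,"dp":[-0.0008,0,0.0007],"delta_rot":[0,0,0]}
    - {"claw":255,"dp":[0,0,0],"delta_rot":[0,0,0]}

```text
t: 16.18
eef_pos: [0.4754, -0.2304, 0.0666]
tool_rot: [[-0.104, 0.99, 0.09], [0.739, 0.138, -0.66], [-0.666, -0.002, -0.746]]
wrist_force: [-3.8, 21.7, 15.0]
opening: 0.577
```

Call:
apply_moves:
  steps:
    - {"claw":255,"dp":[0,-0.0015,0],"delta_rot":[0,0,0]}
    - {"claw":255,"dp":[0,-0.001,0],"delta_rot":[0,0,0]}
    - {"claw":255,"dp":[0,0,0],"delta_rot":[0,0,0]}

```text
t: 16.55
eef_pos: [0.4751, -0.2304, 0.0666]
tool_rot: [[-0.106, 0.99, 0.095], [0.738, 0.142, -0.659], [-0.666, -0.0, -0.746]]
wrist_force: [-2.3, 21.1, 12.7]
opening: 0.582
```

```bash
python3 - <<'E'
from h import *
p,d=arm.snapshot("side");np.save("pics/side4d.npy",d);st();sidecase("side4",98)
E
```

```text
t 16.6 pos [ 0.4751 -0.2303  0.0666] router [-16.8  -5.1  66.6] open 0.578 F [-2.4 19.9 14.3] q [-30.2  55.1  51.  126.9  31.6   2.7 -21.5]
n 968 z 98.3 rear edge y [-56.6 -53.2] left -40.5 right 7.2 slopes deg [ 2.2 -3. ]
 pin 21 [-50.9 -37.4  78.3]
 pin 31 [ -3.1 -61.4  77.7]
 pin 5 [-20.3 -56.6  77.8]
 pin 28 [-34.6 -63.   77.6]
```

Call:
apply_moves:
  steps:
    - {"claw":255,"dp":[0.0018,0,-0.0016],"delta_rot":[0,0,0]}
    - {"claw":255,"dp":[0,-0.0015,0],"delta_rot":[0,0,0]}
    - {"claw":255,"dp":[0,-0.0015,0],"delta_rot":[0,0,0]}
    - {"claw":255,"dp":[0,0,0],"delta_rot":[0,0,0]}

```text
t: 17.1
eef_pos: [0.4735, -0.2305, 0.0667]
tool_rot: [[-0.105, 0.99, 0.097], [0.737, 0.142, -0.66], [-0.667, 0.002, -0.745]]
wrist_force: [2.1, 9.5, 3.7]
opening: 0.581
```

```bash
python3 - <<'E'
from h import *
p,d=arm.snapshot("side");np.save("pics/side5d.npy",d);st();sidecase("side5",98)
E
```

```text
t 17.15 pos [ 0.4735 -0.2305  0.0667] router [-18.4  -5.   66.7] open 0.579 F [1.8 9.  4.3] q [-30.5  55.3  51.3 127.3  31.7   2.2 -21.7]
n 972 z 98.3 rear edge y [-56.3 -52.7] left -41.8 right 4.9 slopes deg [ 2.2 -1.7]
 pin 21 [-50.7 -36.7  77.8]
 pin 67 [-19.8 -61.2  77.5]
```

Call:
apply_moves:
  steps:
    - {"claw":255,"dp":[0.0004,-0.0012,-0.0003],"delta_rot":[0,0,0]}
    - {"claw":255,"dp":[0,-0.0012,0],"delta_rot":[0,0,0]}
    - {"claw":255,"dp":[0,0,0],"delta_rot":[0,0,0]}

```text
t: 17.52
eef_pos: [0.4723, -0.2306, 0.0668]
tool_rot: [[-0.104, 0.99, 0.099], [0.737, 0.144, -0.66], [-0.668, 0.004, -0.745]]
wrist_force: [3.6, 5.7, 1.2]
opening: 0.581
```

```bash
python3 - <<'E'
from h import *
p,d=arm.snapshot("side");np.save("pics/side6d.npy",d);cv2.imwrite("pics/side6.png",p);s=st();print(np.round(s["tool_rot"],3).tolist(),np.degrees(np.arctan2(s["tool_rot"][1][1],s["tool_rot"][0][1])));sidecase("side6",98)
E
```

```text
t 17.575 pos [ 0.4723 -0.2306  0.0668] router [-19.6  -5.   66.8] open 0.575 F [3.5 6.  1.1] q [-30.6  55.4  51.6 127.6  31.9   1.7 -21.9]
[[-0.104, 0.99, 0.099], [0.737, 0.144, -0.66], [-0.668, 0.004, -0.745]] 8.257848754316582
n 966 z 98.4 rear edge y [-56.2 -53.3] left -43.2 right 4.5 slopes deg [ 1.5 -1.5]
 pin 18 [-50.8 -36.9  78.2]
 pin 26 [ -3.9 -62.3  77.6]
 pin 31 [-32.  -60.6  77.8]
```

Call:
apply_moves:
  steps:
    - {"claw":60,"dp":[0,0,0],"delta_rot":[0,0,0]}
    - {"claw":60,"dp":[0,0,0],"delta_rot":[0,0,0]}
    - {"claw":60,"dp":[0,0,0],"delta_rot":[0,0,0]}
    - {"claw":60,"dp":[0,0,0],"delta_rot":[0,0,0]}

```text
t: 18.08
eef_pos: [0.4672, -0.2325, 0.0669]
tool_rot: [[-0.102, 0.991, 0.088], [0.736, 0.135, -0.663], [-0.669, -0.003, -0.743]]
wrist_force: [-0.5, 0.8, -0.2]
opening: 0.76
```

```bash
python3 - <<'E'
from h import *
p,d=arm.snapshot("side");np.save("pics/side7d.npy",d);cv2.imwrite("pics/side7.png",p);s=st();sidecase("side7",98)
cv2.imwrite("pics/v6.png",cv2.resize(p[280:400,220:340],(600,600),interpolation=2))
E
```

```text
t 18.125 pos [ 0.4673 -0.2323  0.0668] router [-24.8  -6.   66.8] open 0.761 F [-0.1  0.7  0.8] q [-30.5  55.4  51.7 127.8  31.8   2.  -21.9]
n 980 z 98.3 rear edge y [-56.3 -53.1] left -43.3 right 4.5 slopes deg [ 1.3 -1.6]
 pin 19 [-50.5 -36.9  78.2]
 pin 70 [-18.6 -61.3  77.9]
```

View pics/v6.png

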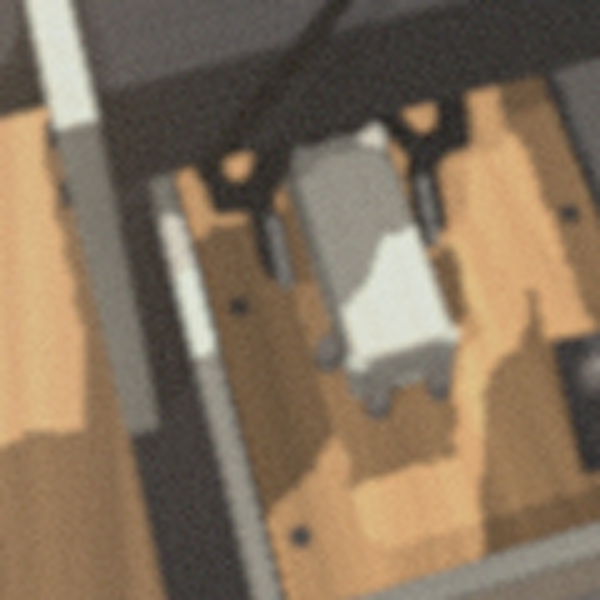

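Call:
apply_moves:
  steps:
    - {"claw":60,"dp":[0,0.004,0],"delta_rot":[0,0,0]}
    - {"claw":60,"dp":[0,0,-0.015],"delta_rot":[0,0,0]}
    - {"claw":60,"dp":[0,0,-0.025],"delta_rot":[0,0,0]}
    - {"claw":60,"dp":[0,0,-0.035],"delta_rot":[0,0,0]}
    - {"claw":60,"dp":[0.02,0,-0.03],"delta_rot":[0,0,0]}
    - {"claw":60,"dp":[0.025,0,-0.03],"delta_rot":[0,0,0]}
    - {"claw":60,"dp":[0.025,0,-0.03],"delta_rot":[0,0,0]}

```text
t: 19.0
eef_pos: [0.4498, -0.0693, 0.143]
tool_rot: [[-0.102, 0.991, 0.09], [0.737, 0.136, -0.662], [-0.668, -0.002, -0.744]]
wrist_force: [-0.1, 0.5, 0.3]
opening: 0.766
```

```bash
python3 - <<'E'
from h import *
p,d=arm.snapshot("side");np.save("pics/side8d.npy",d);s=st();sidecase("side8",98)
T=np.array(s["tool_rot"]);p=np.array(s["eef_pos"])
K=np.array([.6003,.1055,.091]);TK=tool(-87.75)
a=rw((-10,300,190))
rows([(a,T),(K+[-.0,0,.14],TK)],0)
E
```

```text
t 19.05 pos [ 0.4511 -0.0637  0.1417] router [-17.6 163.3 141.7] open 0.767 F [ 0.2  4.1 -0.3] q [-51.5  42.5  48.  125.4  25.1  28.1 -25.8]
n 948 z 98.1 rear edge y [-55.8 -53. ] left -43.1 right 4.2 slopes deg [ 1.9 -1.8]
 pin 21 [-50.3 -36.5  77.5]
 pin 35 [ -5.8 -61.1  77.7]
 pin 28 [-35.6 -62.4  78.1]
14
{"claw": 0, "dp": [0.0233, 0.0029, -0.0423], "delta_rot": [0.0, 0.0, 0.0]}
{"claw": 0, "dp": [0.0233, 0.0029, -0.0423], "delta_rot": [0.0, 0.0, 0.0]}
{"claw": 0, "dp": [0.0233, 0.0029, -0.0423], "delta_rot": [0.0, 0.0, 0.0]}
{"claw": 0, "dp": [-0.0019, 0.0149, -0.0033], "delta_rot": [3.2, 2.9, 8.3]}
{"claw": 0, "dp": [0.0005, 0.0148, -0.0042], "delta_rot": [3.2, 2.9, 8.3]}
{"claw": 0, "dp": [0.0028, 0.0143, -0.0049], "delta_rot": [3.2, 2.9, 8.3]}
{"claw": 0, "dp": [0.0051, 0.0134, -0.0055], "delta_rot": [3.2, 2.9, 8.3]}
{"claw": 0, "dp": [0.0072, 0.0122, -0.0059], "delta_rot": [3.2, 2.9, 8.3]}
{"claw": 0, "dp": [0.0092, 0.0107, -0.0061], "delta_rot": [3.2, 2.9, 8.3]}
{"claw": 0, "dp": [0.0109, 0.0089, -0.0062], "delta_rot": [3.2, 2.9, 8.3]}
{"claw": 0, "dp": [0.0123, 0.0068, -0.006], "delta_rot": [3.2, 2.9, 8.3]}
{"claw": 0, "dp": [0.0135, 0.0046, -0.0057], "delta_rot": [3.2, 2.9, 8.3]}
{"claw": 0, "dp": [0.0143, 0.0023, -0.0052], "delta_rot": [3.2, 2.9, 8.3]}
{"claw": 0, "dp": [0.0147, 0, -0.0045], "delta_rot": [3.2, 2.9, 8.3]}
```

Call:
apply_moves:
  steps:
    - {"claw":60,"dp":[0.02,0.003,-0.05],"delta_rot":[0,0,0]}
    - {"claw":0,"dp":[0.02,0.003,-0.05],"delta_rot":[0,0,0]}
    - {"claw":0,"dp":[0.012,0.003,-0.052],"delta_rot":[0,0,0]}

```text
t: 19.42
eef_pos: [0.4393, 0.0715, 0.2214]
tool_rot: [[-0.104, 0.991, 0.089], [0.736, 0.137, -0.663], [-0.669, -0.003, -0.744]]
wrist_force: [1.2, -0.1, -0.9]
opening: 1.003
```

```bash
python3 - <<'E'
from h import *
s=st()
K=np.array([.6003,.1055,.091]);TK=tool(-87.75)
rows([(K+[0,0,.15],TK)],0,ang=9.5)
E
```

```text
t 19.425 pos [0.4393 0.0715 0.2214] router [-10.7 298.8 221.4] open 1.003 F [ 1.2 -0.1 -0.9] q [-66.3  35.6  46.8 113.8  18.8  53.7 -27.7]
11
{"claw": 0, "dp": [-0.0004, 0.0149, -0.0021], "delta_rot": [3.2, 2.9, 8.3]}
{"claw": 0, "dp": [0.0018, 0.0147, -0.0028], "delta_rot": [3.2, 2.9, 8.3]}
{"claw": 0, "dp": [0.0041, 0.0141, -0.0035], "delta_rot": [3.2, 2.9, 8.3]}
{"claw": 0, "dp": [0.0062, 0.0131, -0.004], "delta_rot": [3.2, 2.9, 8.3]}
{"claw": 0, "dp": [0.0082, 0.0118, -0.0043], "delta_rot": [3.2, 2.9, 8.3]}
{"claw": 0, "dp": [0.0101, 0.0103, -0.0045], "delta_rot": [3.2, 2.9, 8.3]}
{"claw": 0, "dp": [0.0116, 0.0085, -0.0044], "delta_rot": [3.2, 2.9, 8.3]}
{"claw": 0, "dp": [0.0129, 0.0065, -0.0042], "delta_rot": [3.2, 2.9, 8.3]}
{"claw": 0, "dp": [0.0139, 0.0043, -0.0038], "delta_rot": [3.2, 2.9, 8.3]}
{"claw": 0, "dp": [0.0146, 0.002, -0.0033], "delta_rot": [3.2, 2.9, 8.3]}
{"claw": 0, "dp": [0.0148, -0.0003, -0.0026], "delta_rot": [3.2, 2.9, 8.3]}
```

Call:
apply_moves:
  steps:
    - {"claw":0,"dp":[-0.0005,0.015,-0.002],"delta_rot":[3.2,2.9,8.3]}
    - {"claw":0,"dp":[0.002,0.0145,-0.003],"delta_rot":[3.2,2.9,8.3]}
    - {"claw":0,"dp":[0.004,0.014,-0.0035],"delta_rot":[3.2,2.9,8.3]}
    - {"claw":0,"dp":[0.006,0.013,-0.004],"delta_rot":[3.2,2.9,8.3]}
    - {"claw":0,"dp":[0.008,0.012,-0.0045],"delta_rot":[3.2,2.9,8.3]}
    - {"claw":0,"dp":[0.01,0.0105,-0.0045],"delta_rot":[3.2,2.9,8.3]}
    - {"claw":0,"dp":[0.0115,0.0085,-0.0045],"delta_rot":[3.2,2.9,8.3]}
    - {"claw":0,"dp":[0.013,0.0065,-0.004],"delta_rot":[3.2,2.9,8.3]}

```text
t: 20.42
eef_pos: [0.5573, 0.0932, 0.2356]
tool_rot: [[0.886, 0.452, -0.104], [0.428, -0.884, -0.188], [-0.177, 0.122, -0.977]]
wrist_force: [0.0, -0.5, -0.5]
opening: 1.004
```

Call:
apply_moves:
  steps:
    - {"claw":0,"dp":[0.014,0.0045,-0.004],"delta_rot":[3.2,2.9,8.3]}
    - {"claw":0,"dp":[0.0145,0.002,-0.0035],"delta_rot":[3.2,2.9,8.3]}
    - {"claw":0,"dp":[0.015,0,-0.0025],"delta_rot":[3.2,2.9,8.3]}
    - {"claw":0,"dp":[0,0,0],"delta_rot":[0,0,0]}

```text
t: 20.92
eef_pos: [0.601, 0.1001, 0.2414]
tool_rot: [[1.0, 0.029, -0.0], [0.029, -1.0, 0.005], [-0.0, -0.005, -1.0]]
wrist_force: [-0.0, 0.1, -0.8]
opening: 0.997
```

```bash
python3 - <<'E'
from h import *
p,d,P=wcloud("w6");s=st()
h=rw((104,171,0))
K=np.array([.6003,.1055,.091]);TK=tool(-87.75)
# knob in gate-frame at heading -87.75
G=tool(0)*0;a=np.radians(-87.75);Rg=np.array([[np.cos(a),-np.sin(a),0],[np.sin(a),np.cos(a),0],[0,0,1]])
L=((P.reshape(-1,3)-h)@Rg*1000);ok=d.ravel()>0
m=ok&(abs(L[:,0]+144)<30)&(L[:,1]>16)&(L[:,1]<52)&(L[:,2]>104)&(L[:,2]<125)
print("knob gate frame",m.sum(),L[m].mean(0).round(1),L[m].min(0).round(1),L[m].max(0).round(1))
print("expected grasp TCP in gate frame",((K-h)@Rg*1000).round(1))
rows([(K+[0,0,.06],TK,.045),(K,TK,.03)],0)
E
```

```text
t 20.975 pos [0.6006 0.1013 0.2411] router [153.1 306.1 241.1] open 0.999 F [ 0.  -0.3  0.8] q [-40.8  39.8  53.7  89.  -33.9  68.7 -69. ]
knob gate frame 635 [-142.2   34.1  113.6] [-149.4   16.   107.3] [-135.4   52.   116.5]
expected grasp TCP in gate frame [-143.5   35.5   91. ]
5
{"claw": 0, "dp": [0, -0.0013, 0.03], "delta_rot": [-0.1, 0.0, -0.2]}
{"claw": 0, "dp": [0, -0.0013, 0.03], "delta_rot": [-0.1, 0.0, -0.2]}
{"claw": 0, "dp": [0, -0.0014, 0.03], "delta_rot": [-0.1, 0.0, -0.2]}
{"claw": 0, "dp": [0.0, 0.0, 0.03], "delta_rot": [0.0, 0.0, 0.0]}
{"claw": 0, "dp": [0.0, 0.0, 0.03], "delta_rot": [0.0, 0.0, 0.0]}
```

Call:
apply_moves:
  steps:
    - {"claw":0,"dp":[0,-0.0015,0.03],"delta_rot":[0,0,-0.2]}
    - {"claw":0,"dp":[0,-0.001,0.03],"delta_rot":[0,0,-0.2]}
    - {"claw":0,"dp":[0,-0.001,0.03],"delta_rot":[0,0,0]}
    - {"claw":0,"dp":[0,0,0.03],"delta_rot":[0,0,0]}
    - {"claw":0,"dp":[0,0,0.03],"delta_rot":[0,0,0]}
    - {"claw":0,"dp":[0,0,0],"delta_rot":[0,0,0]}

```text
t: 21.72
eef_pos: [0.5985, 0.1077, 0.0886]
tool_rot: [[0.999, 0.04, -0.007], [0.04, -0.999, 0.006], [-0.007, -0.006, -1.0]]
wrist_force: [-0.4, -0.2, 1.2]
opening: 1.0
```

Call:
apply_moves:
  steps:
    - {"claw":255,"dp":[0,0,0],"delta_rot":[0,0,0]}
    - {"claw":255,"dp":[0,0,0],"delta_rot":[0,0,0]}
    - {"claw":255,"dp":[0,0,0],"delta_rot":[0,0,0]}
    - {"claw":255,"dp":[0,0,0],"delta_rot":[0,0,0]}
    - {"claw":255,"dp":[0,0,0],"delta_rot":[0,0,0]}
    - {"claw":255,"dp":[0,0.0005,-0.009],"delta_rot":[0,0,0]}
    - {"claw":255,"dp":[0,0.0015,-0.011],"delta_rot":[0,0,0]}
    - {"claw":255,"dp":[0,0,0],"delta_rot":[0,0,0]}

```text
t: 22.72
eef_pos: [0.6008, 0.1039, 0.1116]
tool_rot: [[0.999, 0.036, -0.0], [0.036, -0.999, 0.006], [0.0, -0.006, -1.0]]
wrist_force: [0.5, -2.3, -6.3]
opening: 0.139
```

```bash
python3 - <<'E'
from h import *
s=st();h=rw((104,171,0))[:2];v=np.array(s["eef_pos"][:2])-h
hd=np.degrees(np.arctan2(s["tool_rot"][1][1],s["tool_rot"][0][1]))
a=np.radians(hd);print(np.linalg.norm(v),hd-YAW,"gate frame",(np.array([[np.cos(a),np.sin(a)],[-np.sin(a),np.cos(a)]])@v*1000).round(1))
E
```

```text
t 22.725 pos [0.6008 0.1039 0.1116] router [153.7 308.7 111.6] open 0.139 F [ 0.5 -2.3 -6.3] q [-38.1  47.4  47.3  97.1 -42.   54.8 -62.3]
0.14638177997386442 -95.82239016021664 gate frame [-142.    35.5]
```

Call:
apply_moves:
  steps:
    - {"claw":255,"dp":[-0.015,-0.0029,0],"delta_rot":[0,0,-6]}
    - {"claw":255,"dp":[-0.015,-0.0029,0],"delta_rot":[0,0,-6]}
    - {"claw":255,"dp":[-0.015,-0.0029,0],"delta_rot":[0,0,-6]}
    - {"claw":255,"dp":[-0.015,-0.0029,0],"delta_rot":[0,0,-6]}
    - {"claw":255,"dp":[-0.015,-0.0029,0],"delta_rot":[0,0,-6]}
    - {"claw":255,"dp":[-0.015,-0.0029,0],"delta_rot":[0,0,-6]}
    - {"claw":255,"dp":[-0.015,-0.0029,0],"delta_rot":[0,0,-6]}
    - {"claw":255,"dp":[-0.015,-0.0029,0],"delta_rot":[0,0,-6]}

```text
t: 23.72
eef_pos: [0.4845, 0.079, 0.111]
tool_rot: [[0.639, 0.769, -0.0], [0.769, -0.639, 0.006], [0.005, -0.004, -1.0]]
wrist_force: [2.0, -1.7, -6.3]
opening: 0.143
```

Call:
apply_moves:
  steps:
    - {"claw":255,"dp":[-0.015,-0.0029,0],"delta_rot":[0,0,-6]}
    - {"claw":255,"dp":[-0.015,-0.0029,0],"delta_rot":[0,0,-6]}
    - {"claw":255,"dp":[-0.015,-0.0029,0],"delta_rot":[0,0,-6]}
    - {"claw":255,"dp":[-0.015,-0.0029,0],"delta_rot":[0,0,-6]}
    - {"claw":255,"dp":[-0.015,-0.0029,0],"delta_rot":[0,0,-6]}
    - {"claw":255,"dp":[-0.015,-0.0029,0],"delta_rot":[0,0,-6]}
    - {"claw":255,"dp":[0,0,0],"delta_rot":[0,0,0]}

```text
t: 24.6
eef_pos: [0.4312, 0.0056, 0.1107]
tool_rot: [[0.071, 0.997, -0.002], [0.997, -0.071, 0.007], [0.007, -0.002, -1.0]]
wrist_force: [-1.3, -0.6, -3.9]
opening: 0.138
```

```bash
python3 - <<'E'
from h import *
s=st();h=rw((104,171,0))[:2];v=np.array(s["eef_pos"][:2])-h
hd=np.degrees(np.arctan2(s["tool_rot"][1][1],s["tool_rot"][0][1]))
a=np.radians(hd);print(np.linalg.norm(v),hd-YAW,"gate frame",(np.array([[np.cos(a),np.sin(a)],[-np.sin(a),np.cos(a)]])@v*1000).round(1))
T=np.array(s["tool_rot"]);e=rw((-37.6,206.1,109.8))-s["eef_pos"];print((T.T@e).round(4))
E
```

```text
t 24.6 pos [0.4312 0.0056 0.1107] router [-27.9 234.6 110.7] open 0.138 F [-1.3 -0.6 -3.9] q [-19.2  29.   22.5 124.5 -22.4  30.4  16.2]
0.14640215501140466 -11.966274108976913 gate frame [-142.2   34.9]
[-0.0299 -0.0036  0.0007]
```

Call:
apply_moves:
  steps:
    - {"claw":255,"dp":[-0.0075,-0.0017,0],"delta_rot":[0,0,-3]}
    - {"claw":255,"dp":[-0.0075,-0.0017,0],"delta_rot":[0,0,-3]}
    - {"claw":255,"dp":[-0.0075,-0.0017,0],"delta_rot":[0,0,-3]}
    - {"claw":255,"dp":[-0.0075,-0.0017,0],"delta_rot":[0,0,-3]}
    - {"claw":255,"dp":[-0.0015,0,0],"delta_rot":[0,0,0]}
    - {"claw":255,"dp":[0,0,0],"delta_rot":[0,0,0]}

```text
t: 25.35
eef_pos: [0.4248, -0.0236, 0.1101]
tool_rot: [[-0.141, 0.99, -0.003], [0.99, 0.141, 0.008], [0.009, -0.002, -1.0]]
wrist_force: [-2.1, 4.7, -3.4]
opening: 0.135
```

```bash
python3 - <<'E'
from h import *
s=st();T=np.array(s["tool_rot"])
print((T.T@(rw((-37.6,206.1,109.8))-s["eef_pos"])).round(4),(T.T@(np.array([.4232,-.0244,.0893])-s["eef_pos"])).round(4))
E
```

```text
t 25.35 pos [ 0.4248 -0.0236  0.1101] router [-38.2 206.6 110.1] open 0.135 F [-2.1  4.7 -3.4] q [-12.5  28.2  18.4 125.2 -18.7  29.3  28.5]
[-0.0005  0.0006  0.0003] [-0.0007 -0.0016  0.0208]
```

Call:
apply_moves:
  steps:
    - {"claw":255,"dp":[-0.001,-0.001,0.007],"delta_rot":[0,0,0]}
    - {"claw":255,"dp":[0,-0.0006,0.007],"delta_rot":[0,0,0]}
    - {"claw":255,"dp":[0,0,0.007],"delta_rot":[0,0,0]}
    - {"claw":255,"dp":[0,0,0],"delta_rot":[0,0,0]}

```text
t: 25.85
eef_pos: [0.4232, -0.0238, 0.0915]
tool_rot: [[-0.142, 0.99, -0.003], [0.99, 0.142, 0.011], [0.012, -0.001, -1.0]]
wrist_force: [-8.9, 6.6, 23.0]
opening: 0.142
```

```bash
python3 - <<'E'
from h import *
st()
E
```

```text
t 25.85 pos [ 0.4232 -0.0238  0.0915] router [-39.8 206.6  91.5] open 0.142 F [-8.9  6.6 23. ] q [-10.8  30.1  16.4 126.4 -20.4  26.1  30.2]
```

Call:
apply_moves:
  steps:
    - {"claw":255,"dp":[0,0,-0.002],"delta_rot":[0,0,0]}
    - {"claw":0,"dp":[0,0,0],"delta_rot":[0,0,0]}
    - {"claw":0,"dp":[0,0,0],"delta_rot":[0,0,0]}
    - {"claw":0,"dp":[0,0,0],"delta_rot":[0,0,0]}
    - {"claw":0,"dp":[0,0,0],"delta_rot":[0,0,0]}

```text
t: 26.48
eef_pos: [0.4249, -0.0269, 0.0914]
tool_rot: [[-0.141, 0.99, 0.001], [0.99, 0.141, 0.006], [0.005, 0.001, -1.0]]
wrist_force: [0.8, -0.3, -1.1]
opening: 0.971
```

Call:
apply_moves:
  steps:
    - {"claw":0,"dp":[0,0,-0.03],"delta_rot":[0,0,0]}
    - {"claw":0,"dp":[0,0,-0.04],"delta_rot":[0,0,0]}
    - {"claw":0,"dp":[0.02,0,-0.045],"delta_rot":[0,0,0]}
    - {"claw":0,"dp":[0.04,0,-0.02],"delta_rot":[0,0,0]}
    - {"claw":0,"dp":[0,0,0],"delta_rot":[0,0,0]}

```text
t: 27.1
eef_pos: [0.4167, 0.0351, 0.2281]
tool_rot: [[-0.148, 0.989, 0.003], [0.989, 0.148, 0.008], [0.008, 0.005, -1.0]]
wrist_force: [-0.6, -0.2, -0.1]
opening: 1.0
```

```bash
python3 - <<'E'
from h import *
p,d,P=wcloud("w7");s=st()
L=((P.reshape(-1,3)-O)@RR*1000);ok=d.ravel()>0
def rep(n,m): print(n,m.sum(),L[m].mean(0).round(1),L[m].min(0).round(1),L[m].max(0).round(1)) if m.any() else print(n,0)
rep("rod",ok&(abs(L[:,0]+39)<25)&(L[:,1]>192)&(L[:,1]<224)&(L[:,2]>104)&(L[:,2]<130))
rep("disc",ok&(abs(L[:,0]+39)<25)&(L[:,1]>226)&(L[:,1]<250)&(L[:,2]>98))
b=ok&(L[:,1]>168)&(L[:,1]<180)&(L[:,0]<-60)&(L[:,0]>-128)&(L[:,2]>100)&(L[:,2]<150);rep("bar end",b)
q=L[b];print(np.polyfit(q[q[:,2]>112][:,0],q[q[:,2]>112][:,2],1) if b.sum()>20 else 0)
q,d2=arm.snapshot("side");np.save("pics/side9d.npy",d2);sidecase("side9",98)
t,_=arm.snapshot("top")
cv2.imwrite("pics/v7.png",np.hstack([cv2.resize(p[200:400,130:430],(400,267)),cv2.resize(q[240:400,200:360],(267,267)),cv2.resize(t,(0,0),fx=.6,fy=.6)[:267-15] if 0 else cv2.resize(t[130:310,80:480],(133,267))]))
for nm in("square_case","bar_end","mug","screw_jar","tape_roll","spanner","driver","hold_down"):
    r=arm.outline_of(nm,"top")[:1];print(nm,[x["box"] for x in r])
cv2.imwrite("pics/v8.png",cv2.resize(t[110:390,80:480],(800,560)))
E
```

```text
t 27.15 pos [0.4162 0.0332 0.2272] router [-38.9 264.  227.2] open 0.997 F [ 0.6 -0.4 -0.1] q [-27.1  16.2  25.5 118.3  -9.9  47.3  12.5]
rod 460 [-39.4 208.4 113.7] [-45.6 192.  107.4] [-32.3 223.8 116.7]
disc 235 [-39.4 229.5 112.2] [-49.1 226.   99.8] [-29.9 231.1 119.4]
bar end 882 [-88.9 174.6 112.8] [-122.4  168.1  100.4] [-60.  179.5 118. ]
[2.26563582e-03 1.15839811e+02]
n 959 z 98.1 rear edge y [-56.4 -53.4] left -43.2 right 4.1 slopes deg [ 1.8 -3.3]
 pin 20 [-50.6 -36.2  78. ]
 pin 33 [ -5.2 -62.   77.6]
 pin 36 [-33.1 -61.7  77.9]
square_case [[182.2, 195.6, 26.1, 25.6]]
bar_end [[150.2, 182.4, 22.6, 27.5]]
mug [[304.7, 111.8, 30.0, 40.1]]
screw_jar [[350.3, 121.6, 24.4, 24.2]]
tape_roll [[163.3, 149.1, 25.2, 27.2]]
spanner [[210.3, 165.8, 51.8, 21.2]]
driver [[247.4, 142.5, 31.9, 13.2]]
hold_down []
```

View pics/w7.png

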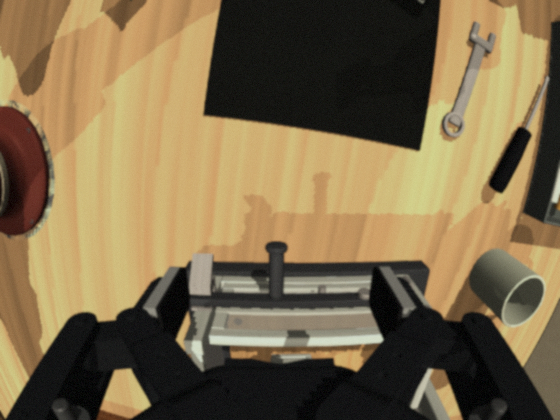

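```bash
python3 -c "
from cell import arm
print(arm.hand_in())"
```

```text
the job is handed in; nothing more can be done
None
```

The job is handed in at about 27 s of the 64 s allowed; it reports no verdict, so what follows is from my own last checks. I lifted the latch, swung the gate about 96° open and picked up the grey long case with the tool leaning 42°. I pushed the case against the pins, let it go, then shut the gate by the knob and lowered the bar into the catch.

**What the checks showed**
- **Latch and gate:** the knob is within 1 mm of where it was at the start, and the bar's slope is 0.002 rad. The wrist picture shows it lying in the catch.
- **Case:** its centre is at router x about -19.5 mm. Its top is about 97 mm above the bench after a 1.5 mm correction, so it lies flat on the bed. The reading was the same within about 0.5 mm after I let go and after the gate was shut.
- **Contact with the pins:** pushing rearward met about 21 N at the rear pins. The sideways push reached only 3.5 N. I stopped there because joint 6 was at 1.7°, close to its 0.78° limit. The enlarged side picture shows the case touching the side pin.
- **Bystanders:** nothing touched the gantry that I could see. The square case stayed within about 2 pixels of its starting outline; I had no starting outlines for the other items on the bench, so I did not compare those.

**Where the checks disagreed**
- The side camera put the case's rear edge at -56 mm instead of -59 mm. I put this down to the rounded edge, because the push had stopped at the pins.
- The two fixed cameras differed by 3 to 5 mm in world x, so I measured the case and pins in the side camera's own fit of the router.
- The network did not find the hold-down in the last top picture. The arm never came near it.

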